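# Set the empty casting rings on their crucible formers for investing

## Task

Get the investing tray ready: put each of the four empty casting rings over the wax pattern on the former of its own size, lowering it upright and right down onto the flange before letting go, without dropping it or knocking the wax. The two rings already filled with investment are setting: leave them standing where they are, undisturbed.

Things in the scene. Friction and masses are not known exactly. Their poses are not given: they have to be found in the camera images.
- ring_62_mid (a point): Empty casting ring, light grey steel: a plain open tube 62 mm across outside, 60 mm tall, clear bore 53 mm, standing upright on the dark 8 mm thick bench mat; you can look right through it. This point is on its axis, half-way up (30 mm above its lower edge); z is its axis. About 0.09 kg. Either end may be down. Window blinds hang behind the bench from 0.69 m ahead of the robot: keep the gripper clear of them.
- ring_52_mid (a point): Empty casting ring, light grey steel: a plain open tube 52 mm across outside, 55 mm tall, clear bore 43 mm, standing upright on the dark 8 mm thick bench mat; you can look right through it. This point is on its axis, half-way up (27 mm above its lower edge); z is its axis. About 0.09 kg. Either end may be down.
- ring_42_mid (a point): Empty casting ring, mottled pale grey steel: a plain open tube 42 mm across outside, 50 mm tall, clear bore 34 mm, standing upright on the dark 8 mm thick bench mat; you can look right through it. This point is on its axis, half-way up (25 mm above its lower edge); z is its axis. About 0.09 kg. Either end may be down.
- ring_32_mid (a point): Empty casting ring, pink (the only pink one): a plain open tube 32 mm across outside, 40 mm tall, clear bore 25 mm, standing upright on the dark 8 mm thick bench mat; you can look right through it. This point is on its axis, half-way up (20 mm above its lower edge); z is its axis. About 0.09 kg. Either end may be down.
- pattern_62: A three-crown red wax bridge on the dark grey rubber former for the 62 mm ring, fixed in the steel tray (rim 26 mm high). Former: flat flange 72 mm across, with a tapered plug (49 mm wide, 30 at its top, 22 high) that the ring slips over with 2 mm play. Wax top: 42 mm above the flange. Origin: on the axis, at the flange's flat top, where the ring's lower edge must stand (21 mm above the bench); z up. Formers are about 120 mm apart.
- pattern_52: A pair of joined red wax crowns on the dark blue rubber former for the 52 mm ring, fixed in the steel tray (rim 26 mm high). Former: flat flange 62 mm across, with a tapered plug (38 mm wide, 21 at its top, 20 high) that the ring slips over with 2 mm play. Wax top: 38 mm above the flange. Origin: on the axis, at the flange's flat top, where the ring's lower edge must stand (21 mm above the bench); z up. Formers are about 120 mm apart.
- pattern_42: A single red wax crown on the dark green rubber former for the 42 mm ring, fixed in the steel tray (rim 26 mm high). Former: flat flange 52 mm across, with a tapered plug (30 mm wide, 15 at its top, 17 high) that the ring slips over with 2 mm play. Wax top: 34 mm above the flange. Origin: on the axis, at the flange's flat top, where the ring's lower edge must stand (21 mm above the bench); z up. Formers are about 120 mm apart.
- pattern_32: A small single red wax crown on the orange rubber former for the 32 mm ring, fixed in the steel tray (rim 26 mm high). Former: flat flange 42 mm across, with a tapered plug (22 mm wide, 9 at its top, 14 high) that the ring slips over with 2 mm play. Wax top: 27 mm above the flange. Origin: on the axis, at the flange's flat top, where the ring's lower edge must stand (21 mm above the bench); z up. Formers are about 120 mm apart.
- filled_52_mid (a point): Look-alike: a casting ring 52 mm across and 55 mm tall, like the empty one of that size but filled with tan investment to 3 mm below its upper edge, left on the mat to set. Must stay where it stands. This point is on its axis, half-way up (27 mm above the mat, which is 8 mm thick).
- filled_42_mid (a point): Look-alike: a casting ring 42 mm across and 50 mm tall, like the empty one of that size but filled with tan investment to 3 mm below its upper edge, left on the mat to set. Must stay where it stands. This point is on its axis, half-way up (25 mm above the mat, which is 8 mm thick).
Things that resemble listed ones, but are neither listed nor needed, are in the scene too. Leave any blue look-alike of the part that bears ring_52_mid alone.

How it is judged:
By the outcome, as a careful person would: the job done as asked, in the order asked, and still so for the second after the job is handed in, with the robot touching nothing.
It also fails if it takes over 106 s, if anything falls off the work surface, if the arm or the gripper's body presses on something with over 40 N, if the wrist force passes 120 N, or if a joint passes its speed limit or range.

## Robot

A 6-joint arm with a two-finger parallel gripper is mounted at the origin on a cart in front of the work surface, level with it; the furniture and walls round the work are solid. World frame = base frame: x ahead of the robot, y to its left, z up, the work surface at z = 0. Lengths are in m, angles in rad, forces in N, time in s.
With the tool pointing down it reaches from about 0.325 to 0.9 m from the base axis. Payload 6.1 kg.
Tool frame: the origin (TCP) lies at the very end of the fingers, on their centre line; the grasp point (between the pads) lies 19 mm behind it (pinch_z is the distance from the TCP to the grasp point, in m); z points along the fingers, x is the direction in which the jaws open and shut, and the axes are right-handed (so a half turn about z gives the same grasp; the last joint's range is limited). The gripper opens to 85 mm and grips with 20 to 120 N. Pads are 22 mm wide; open, the fingers measure 114 mm over their backs; the gripper's body (76 mm by 85 mm) begins 54 mm behind the grasp point. The pads swing forward as they close: fully open they stand 13 mm farther back than shut.
Start: joints at [-1.28, 0.22, 1.526, -0, 1.395, -0.126], TCP at [0.253, -0.571, 0.231] pointing down, gripper open.
Joint ranges: [-2.98, 2.98], [-0.91, 2.08], [0.09, 2.57], [-1.24, 4.39], [0.2, 2.65], [-2.68, 2.68]. Speed limits (rad/s): [2.57, 2.57, 3.01, 3.14, 3.14, 3.14].

## Interface

Orientations are given as a 3x3 rotation matrix whose columns are the frame's x, y, z axes.
In Python, from plant import state, get_image, job_done, pinch_z gives the robot as it stands.
- The arm moves only by the tool arm_command, never from a script. Its argument "targets" is a list of rows, each an object of numbers: "grip": the closure, from -1 (fully open) to 1 (shut); "tx", "ty", "tz": the shift along the world's x, y, z in units of 0.5 m (1.0 is 0.5 m); "wx", "wy", "wz": the turn, a rotation vector about the world's x, y, z in units of 120 degrees (1.0 is 120 degrees). In form: [{"grip": .., "tx": .., "ty": .., "tz": .., "wx": .., "wy": .., "wz": ..}, ...]. A call has 1 to 12 rows; each row is the pose to reach, as a shift and turn from the pose commanded when the call began; what a row does not reach only later rows make up. A row lasts 1/8 s, in which the tool goes at most 62.5 mm and 10.7 degrees, less where a joint would pass 70% of its speed; a pose out of reach is approached as far as the arm can. A call with a number of a shift or a turn outside -1 to 1 is refused whole. A call with a gripper value outside its range is refused whole. The fingers move at their own pace and stop on an object; "squeeze" is the grip in N (left out, the last holds). Time passes only in rows, so rows that repeat a pose let the fingers close. It gives the time, the measured TCP pose, the force and the opening at its end, in the units of the state.
- state(): the state, without advancing time (a new reading comes with each control period).
- get_image(name): name is "side" or "top"; returns a dict with "img" (384x512x3 uint8, red, green, blue), "camera_matrix" (3x3 intrinsics, pixels), "D" ([k1, k2, p1, p2, k3] as OpenCV has them; the pictures are not rectified), "cam_to_world" (4x4, takes a point from camera to world coordinates). Camera axes: x right, y down, z forward; pixel columns grow to the right and rows downward; lengths in m; the calibration is good to about 2 mm. A picture is of the moment at which its call begins. There is no depth.
- job_done(): hands the job in, once; it reports no verdict.
The state is a dict: "time": time; "joint_pos": joint angles; "joint_velocities": joint speeds; "joint_torque": joint torques, N m; "ee_pos": TCP position; "tcp_rot": TCP orientation; "ft_force": force on the tool from outside, world axes, zero at the start; "ft_torque": the same for the moment, N m; "opening": finger opening in m.
Only numpy, scipy, OpenCV 4.12 (cv2) and the standard library are available. Lean on these libraries where they do the work, as an engineer would, in place of code of your own. Each camera call takes 0.05 s, during which the arm holds its last target.

## Working session

There is one attempt and no reset: what is moved stays moved. The work goes in short steps, Python scripts to look and compute and a tool call to move; the robot and the scene stay as the last step left them, time stands still between calls to the robot, and variables do not carry over. Pictures are saved under pics/ and viewed, and the job is handed in when it is done.

Besides the shell and the picture viewer there is one more tool, called after ">>>" as name(argument=value, ...), one argument or row to a line, values as JSON. arm_command: Moves the arm, as the interface text tells. Shifts and turns lie within -1 to 1; 1 stands for 0.5 m of shift or 120 degrees of turn. Its arguments: {"type":"object","properties":{"targets":{"type":"array","items":{"type":"object","properties":{"grip":{"type":"number"},"tx":{"type":"number"},"ty":{"type":"number"},"tz":{"type":"number"},"wx":{"type":"number"},"wy":{"type":"number"},"wz":{"type":"number"}}}},"squeeze":{"type":"number"}},"required":["targets"]}

```bash
ls; mkdir -p pics; python3 - <<'E'
from plant import state,get_image,pinch_z
import cv2,numpy as np
np.set_printoptions(precision=4,suppress=True)
s=state();print(s['time'],s['ee_pos'],s['tcp_rot'],s['opening'],pinch_z)
for n in('side','top'):
    d=get_image(n);cv2.imwrite(f'pics/{n}0.png',d['img'][:,:,::-1]);print(n,d['camera_matrix'],d['D'],d['cam_to_world'])
    np.savez(f'{n}0.npz',**d)
E
```

```text
pics
0.0 [ 0.2528 -0.5709  0.2302] [[ 0.4048 -0.9144 -0.0005]
 [-0.9144 -0.4048  0.0019]
 [-0.0019 -0.0003 -1.    ]] 0.08513228312666835 0.0187
side [[353.7776   0.     259.8381]
 [  0.     353.7776 197.7953]
 [  0.       0.       1.    ]] [0.0176 0.     0.     0.     0.    ] [[ 0.997   0.0505 -0.0582  0.5383]
 [ 0.075  -0.4618  0.8838 -1.3073]
 [ 0.0178 -0.8855 -0.4642  0.6571]
 [ 0.      0.      0.      1.    ]]
top [[389.1874   0.     250.1663]
 [  0.     389.1874 188.2777]
 [  0.       0.       1.    ]] [-0.0608  0.      0.      0.      0.    ] [[-0.0147 -0.9906  0.1357  0.3018]
 [-0.9999  0.0146 -0.0018 -0.1508]
 [-0.0002 -0.1357 -0.9907  1.4355]
 [ 0.      0.      0.      1.    ]]
```

View pics/top0.png

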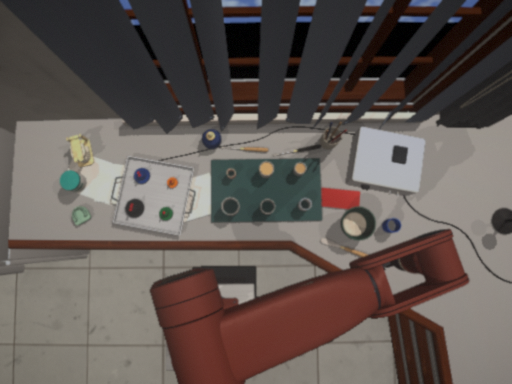

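View pics/side0.png

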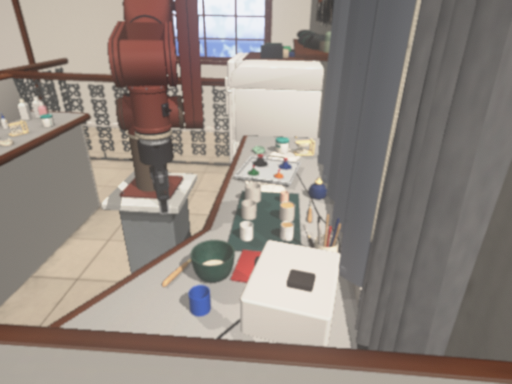

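```bash
python3 - <<'E'
import cv2
a=cv2.imread('pics/top0.png')[120:250,100:340];cv2.imwrite('pics/top0z.png',cv2.resize(a,None,fx=3.3,fy=3.3,interpolation=cv2.INTER_CUBIC))
a=cv2.imread('pics/side0.png')[130:260,200:350];cv2.imwrite('pics/side0z.png',cv2.resize(a,None,fx=4.5,fy=4.5,interpolation=cv2.INTER_CUBIC))
E
```

```text
(no output)
```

View pics/top0z.png

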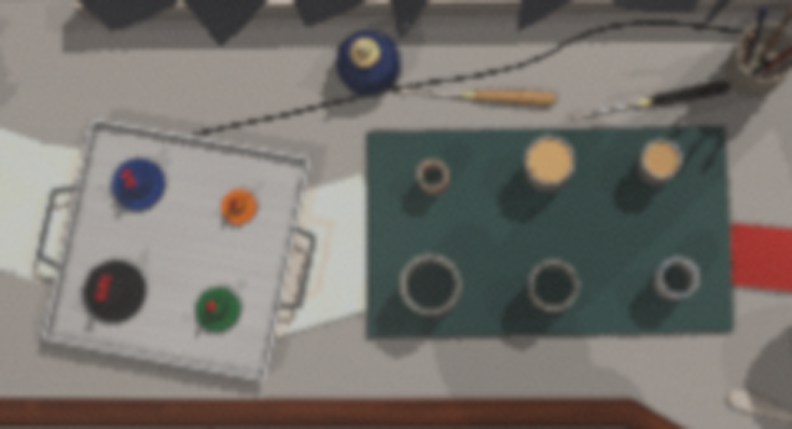

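View pics/side0z.png

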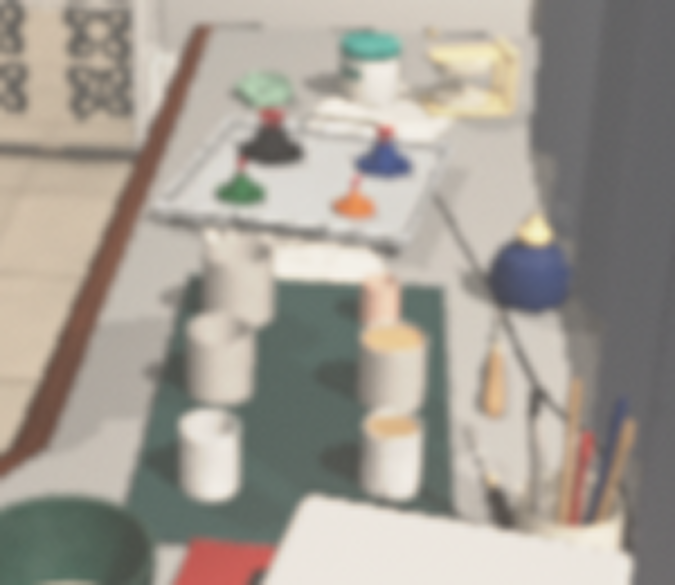

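```bash
cat > h.py <<'E'
import cv2,numpy as np
np.set_printoptions(precision=4,suppress=True)
def ray(d,uv):
    p=cv2.undistortPoints(np.array(uv,float).reshape(-1,1,2),d['camera_matrix'],d['D']).reshape(-1,2)
    T=d['cam_to_world'];v=np.c_[p,np.ones(len(p))]@T[:3,:3].T
    return T[:3,3],v
def plane(d,uv,z):
    o,v=ray(d,uv);t=(z-o[2])/v[:,2];return o+t[:,None]*v
def proj(d,P):
    T=np.linalg.inv(d['cam_to_world']);r=cv2.Rodrigues(T[:3,:3])[0]
    return cv2.projectPoints(np.array(P,float).reshape(-1,1,3),r,T[:3,3],d['camera_matrix'],d['D'])[0].reshape(-1,2)
def circ(P):
    A=np.c_[2*P[:,:2],np.ones(len(P))];s=np.linalg.lstsq(A,(P[:,:2]**2).sum(1),rcond=None)[0]
    return s[:2],np.sqrt(s[2]+s[:2]@s[:2])
E
python3 - <<'E'
from h import *
d=dict(np.load('top0.npz'));img=d['img']
S=6
roi=(100,120,240,130);x0,y0,w,h=roi
big=cv2.resize(cv2.GaussianBlur(img,(0,0),0.6)[y0:y0+h,x0:x0+w],None,fx=S,fy=S,interpolation=cv2.INTER_CUBIC)
hsv=cv2.cvtColor(big,cv2.COLOR_RGB2HSV).astype(int);H,Sa,V=[hsv[:,:,i] for i in range(3)]
def px(c): return (c.reshape(-1,2)+0.5)/S-0.5+[x0,y0]
u=lambda a,b:0
X,Y=np.meshgrid(np.arange(w*S)/S+x0,np.arange(h*S)/S+y0)
# formers
tray=(X>118)&(X<192)&(Y>160)&(Y<230)
cl={'52':(H>105)&(H<140)&(Sa>90),'32':(H>5)&(H<22)&(Sa>120),'42':(H>45)&(H<85)&(Sa>90),'62':(V<85)&(Sa<110)}
for k in('62','52','42','32'):
    m=(cl[k]|((H<8)|(H>172))&(Sa>120))&tray
    cs=cv2.findContours(m.astype(np.uint8),cv2.RETR_EXTERNAL,cv2.CHAIN_APPROX_NONE)[0]
    own=[c for c in cs if cl[k][cv2.drawContours(np.zeros(m.shape,np.uint8),[c],-1,1,-1)>0].sum()>300]
    for c in own:
        hull=cv2.convexHull(c);P=plane(d,px(hull),0.021);cc,r=circ(plane(d,px(c),0.021))
        e=cv2.minEnclosingCircle((P[:,:2]*1000).astype(np.float32))
        print('former',k,'area',cv2.contourArea(c)/S/S,cc,2*r,'enc',np.array(e[0])/1e3,2*e[1],'px',px(c).mean(0))
# mat objects: not mat-coloured
print('mat hsv',[np.median(hsv[:,:,i][(X>240)&(X<250)&(Y>165)&(Y<230)]) for i in range(3)])
for nm,(cx,cy),zt,D in [('62',(230,206),.068,62),('52',(267,207),.063,52),('42',(305,204),.058,42),('32',(231,173),.048,32),('f52',(266,169),.063,52),('f42',(300,168),.058,42)]:
    win=(abs(X-cx)<14)&(abs(Y-cy)<14)
    # bright rim 
    m=win&(V>115)
    cs=cv2.findContours(m.astype(np.uint8),cv2.RETR_EXTERNAL,cv2.CHAIN_APPROX_NONE)[0];c=max(cs,key=cv2.contourArea)
    P=plane(d,px(c),zt);cc,r=circ(P);e=cv2.minEnclosingCircle((P[:,:2]*1000).astype(np.float32))
    m2=win&(V<=115)
    print('ring',nm,cc,2*r,'nom',D,'enc',np.array(e[0])/1e3,2*e[1],'px',px(c).mean(0),cv2.contourArea(c)/S/S)
cv2.imwrite('pics/v0.png',cv2.resize(V.astype(np.uint8),(800,433)))
E
```

```text
former 62 area 52.041666666666664 [0.4056 0.1608] 0.030022527553286944 enc [0.4042 0.1604] 34.20701599121094 px [164.3793 213.9575]
former 62 area 250.20833333333334 [0.4291 0.2727] 0.06584851856957862 enc [0.4289 0.2725] 68.1156234741211 px [134.1567 207.9177]
former 62 area 33.27777777777778 [0.5428 0.2546] 0.026733158211485416 enc [0.5436 0.2541] 35.91460037231445 px [139.6083 177.276 ]
former 52 area 93.27777777777777 [0.5499 0.2448] 0.04425359974505815 enc [0.5498 0.2483] 53.28034973144531 px [142.6127 175.6697]
former 42 area 43.638888888888886 [0.4085 0.1554] 0.03335322444854487 enc [0.4079 0.1562] 40.8518180847168 px [166.7749 213.1296]
former 32 area 78.625 [0.5225 0.1349] 0.037233480943121115 enc [0.5223 0.135 ] 38.62070083618164 px [171.8397 182.2007]
mat hsv [np.float64(84.0), np.float64(57.0), np.float64(74.0)]Traceback (most recent call last):
  File "<stdin>", line 27, in <module>
ValueError: max() iterable argument is empty
```

```bash
cat > m.py <<'E'
from h import *
S=6
def fit_edges(d,cx,cy,z,D,R=None,n=90,bright=None,lo=0.7,hi=1.35):
    """centre guess in world; radial profile in world plane at z; find strongest edge near D/2 ; refine"""
    img=cv2.GaussianBlur(d['img'],(0,0),0.5).astype(np.float32)
    c=np.array([cx,cy],float)
    for it in range(4):
        pts=[];th=np.linspace(0,2*np.pi,n,endpoint=False);rs=np.linspace(lo*D/2,hi*D/2,80)
        for t in th:
            W=np.c_[c[0]+rs*np.cos(t),c[1]+rs*np.sin(t),np.full(80,z)]
            uv=proj(d,W).astype(np.float32)
            pr=cv2.remap(img,uv[:,0].reshape(1,-1),uv[:,1].reshape(1,-1),cv2.INTER_CUBIC)[0]
            g=np.gradient(pr,axis=0)
            if bright is None: s=np.linalg.norm(g,axis=1)
            else: s=np.clip(bright*g.sum(1),0,None)
            i=int(np.argmax(s[2:-2]))+2
            pts.append([*W[i,:2],s[i],rs[i]])
        p=np.array(pts);k=p[:,2]>0.4*np.median(p[:,2])
        for _ in range(4):
            cc,r=circ(p[k]);res=abs(np.linalg.norm(p[:,:2]-cc,axis=1)-r);k=(res<max(2*np.median(res[k]),0.0012))&(p[:,2]>0.3*np.median(p[:,2]))
        c=cc
    return cc,2*r,k.sum(),res[k].mean()
E
python3 - <<'E'
from m import *
d=dict(np.load('top0.npz'))
a=d['img'][120:250,100:340]
g=cv2.resize(a.max(2),None,fx=3.3,fy=3.3);cv2.imwrite('pics/v0.png',np.clip(g.astype(float)*1.5,0,255).astype(np.uint8))
for nm,uv,D in [('62',(134,207.5),72),('52',(142,175.5),62),('42',(166,213.5),52),('32',(172.3,182.8),42)]:
    g=plane(d,[uv],.021)[0]
    print('former',nm,g[:2],*fit_edges(d,g[0],g[1],.021,D/1e3,bright=1))
for nm,uv,zt,D in [('62',(230.5,206),.068,62),('52',(267.5,206.5),.063,52),('42',(305,204),.058,42),('32',(231.2,173),.048,32),('f52',(266.5,168.5),.063,52),('f42',(300.3,168.5),.058,42)]:
    g=plane(d,[uv],zt)[0]
    print('ring',nm,g[:2],*fit_edges(d,g[0],g[1],zt,D/1e3,bright=-1,hi=1.3))
E
```

```text
former 62 [0.4307 0.2734] [0.4292 0.2724] 0.07066733663484895 78 0.0009132526772516708
former 52 [0.5492 0.2465] [0.5481 0.249 ] 0.06258897267463778 66 0.0007047327524545604
former 42 [0.4072 0.155 ] [0.4071 0.1567] 0.049949668393732286 65 0.0006652597226716582
former 32 [0.5201 0.1333] [0.5208 0.1336] 0.04128119945640327 63 0.0008327751510666408
ring 62 [ 0.4271 -0.083 ] [ 0.4286 -0.0812] 0.06745101406799711 72 0.000502993588028636
ring 52 [ 0.4238 -0.2136] [ 0.4259 -0.2135] 0.05735784402951533 77 0.0005110596185955948
ring 42 [ 0.4311 -0.3474] [ 0.4324 -0.3473] 0.04849845592853244 62 0.0006226897528630324
ring 32 [ 0.5486 -0.0854] [ 0.5509 -0.0833] 0.03812313148080009 83 0.0007947865304191917
ring f52 [ 0.5605 -0.2128] [ 0.5621 -0.2112] 0.05192977682696113 60 0.0005469799245915966
ring f42 [ 0.5597 -0.3348] [ 0.5636 -0.3341] 0.04366246886319348 56 0.0005388189613278659
```

View pics/v0.png

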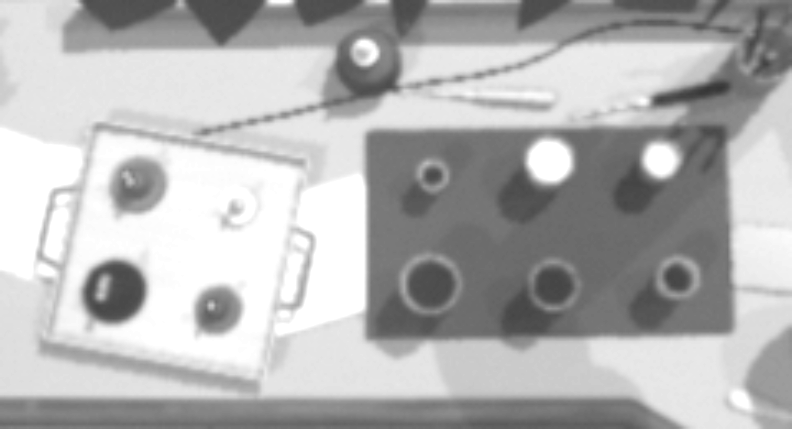

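```bash
cat >> m.py <<'E'
from scipy.optimize import least_squares
def fit_fixed(d,cx,cy,z,D,bright=1,n=120,lo=0.75,hi=1.25,arc=None):
    img=cv2.GaussianBlur(d['img'],(0,0),0.5).astype(np.float32);c=np.array([cx,cy],float)
    for it in range(5):
        th=np.linspace(0,2*np.pi,n,endpoint=False);rs=np.linspace(lo*D/2,hi*D/2,100);p=[]
        if arc is not None: th=th[[abs((t-arc[0]+np.pi)%(2*np.pi)-np.pi)<arc[1] for t in th]]
        for t in th:
            W=np.c_[c[0]+rs*np.cos(t),c[1]+rs*np.sin(t),np.full(100,z)];uv=proj(d,W).astype(np.float32)
            pr=cv2.remap(img,uv[:,:1].T.copy(),uv[:,1:].T.copy(),cv2.INTER_LINEAR)[0]
            s=np.clip(bright*np.gradient(pr,axis=0).sum(1),0,None);i=int(np.argmax(s));
            a=slice(max(0,i-12),i+13);w=s[a]**2+1e-9
            r=(rs[a]*w).sum()/w.sum();p.append([c[0]+r*np.cos(t),c[1]+r*np.sin(t),s[i]])
        p=np.array(p);k=p[:,2]>0.35*np.median(p[:,2]);q=p[k]
        f=lambda v:np.linalg.norm(q[:,:2]-v[:2],axis=1)-D/2-(v[2] if len(v)>2 else 0)
        so=least_squares(f,[*c,0],loss='soft_l1',f_scale=0.001).x;c=so[:2]
    fx=least_squares(f,c,loss='soft_l1',f_scale=0.001).x
    return so[:2],2*so[2]*1e3,'fixedD',fx,len(q),np.median(abs(f(so)))*1e3
E
python3 - <<'E'
from m import *
for n in('top','side'):
  d=dict(np.load(f'{n}0.npz'));print(n)
  for nm,g,D in [('62',(.4292,.2724),72),('52',(.5481,.249),62),('42',(.4071,.1567),52),('32',(.5208,.1336),42)]:
    print('former',nm,*fit_fixed(d,*g,.021,D/1e3,arc=None if n=='top' else (-np.pi/2,1.9)))
E
```

```text
top
former 62 [0.4289 0.273 ] -1.6791763141891138 fixedD [0.4289 0.273 ] 120 0.5611085500209341
former 52 [0.549  0.2485] -0.976506273706833 fixedD [0.549  0.2486] 120 0.8423534979961795
former 42 [0.4073 0.157 ] -1.0710673180567323 fixedD [0.4072 0.1569] 120 0.6107541950351267
former 32 [0.5197 0.1354] -0.9111118778217204 fixedD [0.5197 0.1354] 120 0.9858468087719212
side
former 62 [0.4306 0.2549] -4.0935832977868385 fixedD [0.4308 0.2577] 73 2.383196456586906
former 52 [0.5496 0.2291] -5.163735113326327 fixedD [0.5504 0.2329] 73 1.5637138436728222
former 42 [0.4099 0.1388] -3.8780876508906594 fixedD [0.4098 0.1415] 73 1.4599671261892582
former 32 [0.5228 0.1158] -2.9638158255620954 fixedD [0.5228 0.1178] 73 1.6788598909985872
```

```bash
python3 - <<'E'
from m import *
d=dict(np.load('top0.npz'));o=d['cam_to_world'][:2,3]
for nm,g,z,D,b in [('F62',(.4292,.2724),.021,72,1),('F52',(.5481,.249),.021,62,1),('F42',(.4071,.1567),.021,52,1),('F32',(.5208,.1336),.021,42,1),
 ('r62',(.4286,-.0812),.068,62,-1),('r52',(.4259,-.2135),.063,52,-1),('r42',(.4324,-.3473),.058,42,-1),('r32',(.5509,-.0833),.048,32,-1)]:
    a=np.arctan2(g[1]-o[1],g[0]-o[0])
    r=fit_fixed(d,*g,z,D/1e3,bright=b,arc=(a,1.7));q=fit_fixed(d,*g,z,D/1e3,bright=b)
    print(nm,'far',r[3],r[1],r[4:],'all',q[0],q[1],q[4:])
E
```

```text
F62 far [0.4284 0.272 ] -1.207204399482785 (65, np.float64(0.7001539469819886)) all [0.4289 0.273 ] -1.6791763141891138 (120, np.float64(0.5611085500209341))
F52 far [0.5486 0.2481] 0.31495426984828495 (65, np.float64(0.9082369841559738)) all [0.549  0.2485] -0.976506273706833 (120, np.float64(0.8423534979961795))
F42 far [0.4069 0.1561] -1.0771604082671662 (65, np.float64(0.5061116288486168)) all [0.4073 0.157 ] -1.0710673180567323 (120, np.float64(0.6107541950351267))
F32 far [0.5191 0.1346] 4.491037054148562 (65, np.float64(0.913014153704999)) all [0.5197 0.1354] -0.9111118778217204 (120, np.float64(0.9858468087719212))
r62 far [ 0.4313 -0.0793] 5.014706826531527 (65, np.float64(0.5138861531481429)) all [ 0.4285 -0.0812] 5.3572081642676155 (120, np.float64(0.510745850201437))
r52 far [ 0.4291 -0.2148] 5.887667914883292 (65, np.float64(0.5707513447640862)) all [ 0.426  -0.2131] 5.59602230895765 (120, np.float64(0.5900537485200533))
r42 far [ 0.4345 -0.3501] 4.87026885563531 (65, np.float64(0.7067055183507319)) all [ 0.4322 -0.3474] 5.775021180195512 (120, np.float64(0.7069546617161846))
r32 far [ 0.5539 -0.0825] 3.90720559598919 (65, np.float64(0.6693418331505476)) all [ 0.551  -0.0833] 5.007673118789445 (120, np.float64(0.8008549927843219))
```

>>> arm_command(
  targets=[
    {"grip": -1,"tx": 0.351,"ty": 0.979,"tz": -0.14,"wz": -0.2},
    {"grip": -1,"tx": 0.351,"ty": 0.979,"tz": -0.14,"wz": -0.2},
    {"grip": -1,"tx": 0.351,"ty": 0.979,"tz": -0.14,"wz": -0.2},
    {"grip": -1,"tx": 0.351,"ty": 0.979,"tz": -0.14,"wz": -0.2},
    {"grip": -1,"tx": 0.351,"ty": 0.979,"tz": -0.14,"wz": -0.2},
    {"grip": -1,"tx": 0.351,"ty": 0.979,"tz": -0.14,"wz": -0.2},
    {"grip": -1,"tx": 0.351,"ty": 0.979,"tz": -0.14,"wz": -0.2},
    {"grip": -1,"tx": 0.351,"ty": 0.979,"tz": -0.14,"wz": -0.2},
    {"grip": -1,"tx": 0.351,"ty": 0.979,"tz": -0.14,"wz": -0.2},
    {"grip": -1,"tx": 0.351,"ty": 0.979,"tz": -0.14,"wz": -0.2},
    {"grip": -1,"tx": 0.351,"ty": 0.979,"tz": -0.14,"wz": -0.2},
    {"grip": -1,"tx": 0.351,"ty": 0.979,"tz": -0.14,"wz": -0.2},
  ],
  squeeze=20,
)

```text
validation failed for argument at $.ta...
```

>>> arm_command(
  targets=[
    {"grip": -1.0,"tx": 0.351,"ty": 0.979,"tz": -0.14,"wx": 0.0,"wy": 0.0,"wz": -0.2},
    {"grip": -1.0,"tx": 0.351,"ty": 0.979,"tz": -0.14,"wx": 0.0,"wy": 0.0,"wz": -0.2},
    {"grip": -1.0,"tx": 0.351,"ty": 0.979,"tz": -0.14,"wx": 0.0,"wy": 0.0,"wz": -0.2},
    {"grip": -1.0,"tx": 0.351,"ty": 0.979,"tz": -0.14,"wx": 0.0,"wy": 0.0,"wz": -0.2},
    {"grip": -1.0,"tx": 0.351,"ty": 0.979,"tz": -0.14,"wx": 0.0,"wy": 0.0,"wz": -0.2},
    {"grip": -1.0,"tx": 0.351,"ty": 0.979,"tz": -0.14,"wx": 0.0,"wy": 0.0,"wz": -0.2},
    {"grip": -1.0,"tx": 0.351,"ty": 0.979,"tz": -0.14,"wx": 0.0,"wy": 0.0,"wz": -0.2},
    {"grip": -1.0,"tx": 0.351,"ty": 0.979,"tz": -0.14,"wx": 0.0,"wy": 0.0,"wz": -0.2},
    {"grip": -1.0,"tx": 0.351,"ty": 0.979,"tz": -0.14,"wx": 0.0,"wy": 0.0,"wz": -0.2},
    {"grip": -1.0,"tx": 0.351,"ty": 0.979,"tz": -0.14,"wx": 0.0,"wy": 0.0,"wz": -0.2},
    {"grip": -1.0,"tx": 0.351,"ty": 0.979,"tz": -0.14,"wx": 0.0,"wy": 0.0,"wz": -0.2},
  ],
  squeeze=20,
)

```text
time: 1.48
ee_pos: [0.4283, -0.0825, 0.1612]
tcp_rot: [[-0.002, -1.0, -0.0], [-1.0, 0.002, -0.0], [0.0, 0.0, -1.0]]
ft_force: [-0.1, 0.0, 0.5]
opening: 0.0853
```

```bash
cat > look.py <<'E'
import sys
from h import *
from plant import state,get_image
def look(tag,tr=None,sr=None):
    s=state();print('t',round(s['time'],2),'ee',s['ee_pos'],'F',s['ft_force'],'open',round(s['opening'],4))
    out=[]
    for n,r in(('top',tr),('side',sr)):
        if r is None: continue
        d=get_image(n);np.savez(f'{n}_{tag}.npz',**d)
        x,y,w,h=r;a=d['img'][y:y+h,x:x+w,::-1];k=390/w
        out.append(cv2.resize(a,None,fx=k,fy=k,interpolation=cv2.INTER_CUBIC))
    H=max(o.shape[0] for o in out);out=[cv2.copyMakeBorder(o,0,H-o.shape[0],0,6,cv2.BORDER_CONSTANT) for o in out]
    cv2.imwrite(f'pics/{tag}.png',np.hstack(out)[:600])
if __name__=='__main__':
    f=lambda s:None if s=='-' else tuple(map(int,s.split(',')))
    look(sys.argv[1],f(sys.argv[2]),f(sys.argv[3]))
E
python3 look.py a1 180,140,120,130 200,150,120,130
```

```text
t 1.48 ee [ 0.4283 -0.0825  0.1612] F [-0.1219  0.0392  0.462 ] open 0.0853
```

View pics/a1.png

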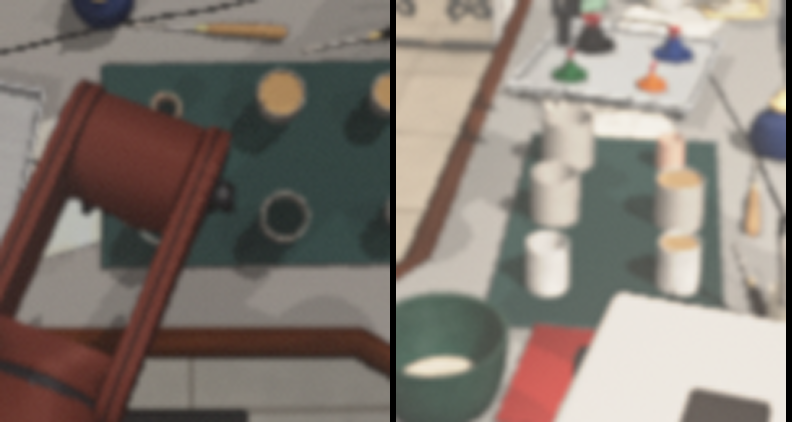

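>>> arm_command(
  targets=[
    {"grip": -1.0,"tx": 0.0,"ty": 0.0,"tz": -0.06,"wx": 0.0,"wy": 0.0,"wz": 0.0},
    {"grip": -1.0,"tx": 0.0,"ty": 0.0,"tz": -0.12,"wx": 0.0,"wy": 0.0,"wz": 0.0},
    {"grip": -1.0,"tx": 0.0,"ty": 0.0,"tz": -0.18,"wx": 0.0,"wy": 0.0,"wz": 0.0},
    {"grip": -1.0,"tx": 0.0,"ty": 0.0,"tz": -0.23,"wx": 0.0,"wy": 0.0,"wz": 0.0},
    {"grip": -1.0,"tx": 0.0,"ty": 0.0,"tz": -0.262,"wx": 0.0,"wy": 0.0,"wz": 0.0},
    {"grip": -1.0,"tx": 0.0,"ty": 0.0,"tz": -0.262,"wx": 0.0,"wy": 0.0,"wz": 0.0},
  ],
  squeeze=20,
)

```text
time: 2.33
ee_pos: [0.4275, -0.0823, 0.0294]
tcp_rot: [[-0.003, -1.0, -0.002], [-1.0, 0.003, 0.001], [-0.001, 0.002, -1.0]]
ft_force: [0.5, -0.3, 0.6]
opening: 0.0849
```

```bash
python3 look.py a2 200,160,80,80 220,140,90,100
```

```text
t 2.33 ee [ 0.4275 -0.0823  0.0294] F [ 0.5477 -0.2897  0.6499] open 0.0849
```

View pics/a2.png

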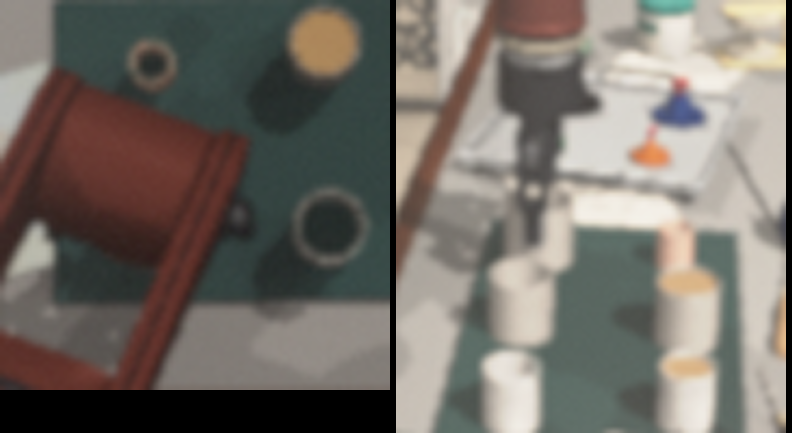

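>>> arm_command(
  targets=[
    {"grip": 1.0,"tx": 0.0,"ty": 0.0,"tz": 0.0,"wx": 0.0,"wy": 0.0,"wz": 0.0},
    {"grip": 1.0,"tx": 0.0,"ty": 0.0,"tz": 0.0,"wx": 0.0,"wy": 0.0,"wz": 0.0},
    {"grip": 1.0,"tx": 0.0,"ty": 0.0,"tz": 0.0,"wx": 0.0,"wy": 0.0,"wz": 0.0},
    {"grip": 1.0,"tx": 0.0,"ty": 0.0,"tz": 0.0,"wx": 0.0,"wy": 0.0,"wz": 0.0},
  ],
  squeeze=20,
)

```text
time: 2.92
ee_pos: [0.4296, -0.0824, 0.0314]
tcp_rot: [[-0.002, -1.0, 0.002], [-1.0, 0.002, -0.001], [0.001, -0.002, -1.0]]
ft_force: [-0.9, -0.8, 6.5]
opening: 0.061
```

>>> arm_command(
  targets=[
    {"grip": -1.0,"tx": 0.0,"ty": 0.0,"tz": 0.0,"wx": 0.0,"wy": 0.0,"wz": 0.0},
    {"grip": -1.0,"tx": 0.0,"ty": 0.0,"tz": 0.0,"wx": 0.0,"wy": 0.0,"wz": 0.0},
    {"grip": -1.0,"tx": 0.0,"ty": 0.0,"tz": 0.0,"wx": 0.0,"wy": 0.0,"wz": 0.0},
    {"grip": -1.0,"tx": 0.0,"ty": 0.0,"tz": 0.0,"wx": 0.0,"wy": 0.0,"wz": 0.08},
    {"grip": -1.0,"tx": 0.0,"ty": 0.0,"tz": 0.0,"wx": 0.0,"wy": 0.0,"wz": 0.17},
    {"grip": -1.0,"tx": 0.0,"ty": 0.0,"tz": 0.0,"wx": 0.0,"wy": 0.0,"wz": 0.26},
    {"grip": -1.0,"tx": 0.0,"ty": 0.0,"tz": 0.0,"wx": 0.0,"wy": 0.0,"wz": 0.35},
    {"grip": -1.0,"tx": 0.0,"ty": 0.0,"tz": 0.0,"wx": 0.0,"wy": 0.0,"wz": 0.44},
    {"grip": -1.0,"tx": 0.0,"ty": 0.0,"tz": 0.0,"wx": 0.0,"wy": 0.0,"wz": 0.53},
    {"grip": -1.0,"tx": 0.0,"ty": 0.0,"tz": 0.0,"wx": 0.0,"wy": 0.0,"wz": 0.61},
    {"grip": -1.0,"tx": 0.0,"ty": 0.0,"tz": 0.0,"wx": 0.0,"wy": 0.0,"wz": 0.69},
    {"grip": -1.0,"tx": 0.0,"ty": 0.0,"tz": 0.0,"wx": 0.0,"wy": 0.0,"wz": 0.75},
  ],
  squeeze=20,
)

```text
time: 4.42
ee_pos: [0.4283, -0.0819, 0.0301]
tcp_rot: [[1.0, 0.003, -0.0], [0.003, -1.0, 0.0], [-0.0, -0.0, -1.0]]
ft_force: [0.7, 0.2, -0.1]
opening: 0.0857
```

>>> arm_command(
  targets=[
    {"grip": -1.0,"tx": 0.0,"ty": 0.0,"tz": 0.0,"wx": 0.0,"wy": 0.0,"wz": 0.0},
    {"grip": 1.0,"tx": 0.0,"ty": 0.0,"tz": 0.0,"wx": 0.0,"wy": 0.0,"wz": 0.0},
    {"grip": 1.0,"tx": 0.0,"ty": 0.0,"tz": 0.0,"wx": 0.0,"wy": 0.0,"wz": 0.0},
    {"grip": 1.0,"tx": 0.0,"ty": 0.0,"tz": 0.0,"wx": 0.0,"wy": 0.0,"wz": 0.0},
    {"grip": 1.0,"tx": 0.0,"ty": 0.0,"tz": 0.0,"wx": 0.0,"wy": 0.0,"wz": 0.0},
  ],
  squeeze=20,
)

```text
time: 5.05
ee_pos: [0.4285, -0.082, 0.0304]
tcp_rot: [[1.0, -0.002, -0.0], [-0.002, -1.0, 0.0], [-0.0, -0.0, -1.0]]
ft_force: [-0.6, 1.4, 2.2]
opening: 0.0614
```

```bash
python3 look.py a3 200,160,80,80 220,140,90,100
```

```text
t 5.05 ee [ 0.4285 -0.082   0.0304] F [-0.5646  1.4458  2.2119] open 0.0614
```

View pics/a3.png

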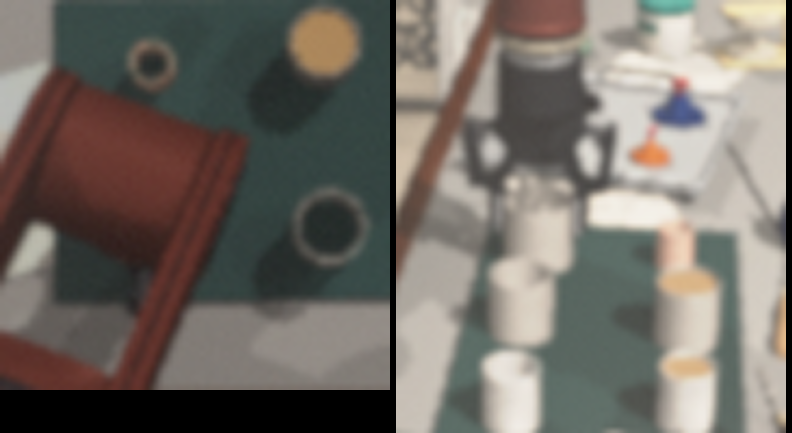

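```bash
python3 - <<'E'
from h import *
a=dict(np.load('side0.npz'));b=dict(np.load('side_a3.npz'))
print(np.abs(a['cam_to_world']-b['cam_to_world']).max())
P=proj(a,[[.4283,-.0814,.008],[.4283,-.0814,.068],[.4283-.031,-.0814,.03],[.4283+.031,-.0814,.03],[.4283,-.1124,.008]]);print('pred',P)
for r in range(188,204,2):
  for n,d in(('0',a),('3',b)):
    g=cv2.GaussianBlur(d['img'],(0,0),.6).astype(float).sum(2)[r]
    x=np.arange(238,275,0.1);v=np.interp(x,np.arange(512),g);dv=np.gradient(v)
    L=(x<254);print(r,n,'L %.1f R %.1f'%(x[L][np.argmax(dv[L])],x[~L][np.argmin(dv[~L])]),end=' | ')
  print()
for c in range(248,260,2):
  for n,d in(('0',a),('3',b)):
    g=cv2.GaussianBlur(d['img'],(0,0),.6).astype(float).sum(2)[:,c]
    x=np.arange(190,215,0.1);v=np.interp(x,np.arange(384),g);dv=np.gradient(v);print(c,n,'bottom %.1f'%x[np.argmin(dv)],end=' | ')
  print()
E
```

```text
0.0
pred [[252.4141 198.5766]
 [252.5389 184.8045]
 [244.5608 193.196 ]
 [260.3781 193.9878]
 [251.6616 202.306 ]]
188 0 L 247.2 R 255.2 | 188 3 L 245.4 R 259.2 | 
190 0 L 248.2 R 258.4 | 190 3 L 247.4 R 259.2 | 
192 0 L 245.2 R 259.2 | 192 3 L 246.2 R 259.2 | 
194 0 L 244.4 R 260.4 | 194 3 L 245.4 R 259.2 | 
196 0 L 244.2 R 260.4 | 196 3 L 244.4 R 260.4 | 
198 0 L 244.2 R 260.4 | 198 3 L 244.2 R 260.4 | 
200 0 L 243.2 R 259.2 | 200 3 L 243.2 R 259.2 | 
202 0 L 241.2 R 258.4 | 202 3 L 241.2 R 259.2 | 
248 0 bottom 190.0 | 248 3 bottom 206.2 | 
250 0 bottom 190.2 | 250 3 bottom 191.3 | 
252 0 bottom 200.3 | 252 3 bottom 200.2 | 
254 0 bottom 200.2 | 254 3 bottom 200.2 | 
256 0 bottom 201.4 | 256 3 bottom 201.2 | 
258 0 bottom 201.2 | 258 3 bottom 202.2 |
```

>>> arm_command(
  targets=[
    {"grip": 1.0,"tx": 0.0,"ty": 0.0,"tz": 0.0,"wx": 0.0,"wy": 0.0,"wz": 0.0},
    {"grip": 1.0,"tx": 0.0,"ty": 0.0,"tz": 0.04,"wx": 0.0,"wy": 0.0,"wz": 0.0},
    {"grip": 1.0,"tx": 0.0,"ty": 0.0,"tz": 0.12,"wx": 0.0,"wy": 0.0,"wz": 0.0},
    {"grip": 1.0,"tx": 0.0,"ty": 0.0,"tz": 0.2,"wx": 0.0,"wy": 0.0,"wz": 0.0},
    {"grip": 1.0,"tx": 0.0,"ty": 0.1,"tz": 0.2,"wx": 0.0,"wy": 0.0,"wz": 0.0},
    {"grip": 1.0,"tx": 0.0,"ty": 0.2,"tz": 0.2,"wx": 0.0,"wy": 0.0,"wz": 0.0},
    {"grip": 1.0,"tx": 0.0,"ty": 0.32,"tz": 0.2,"wx": 0.0,"wy": 0.0,"wz": 0.0},
    {"grip": 1.0,"tx": 0.0,"ty": 0.44,"tz": 0.2,"wx": 0.0,"wy": 0.0,"wz": 0.0},
    {"grip": 1.0,"tx": 0.0,"ty": 0.55,"tz": 0.2,"wx": 0.0,"wy": 0.0,"wz": 0.0},
    {"grip": 1.0,"tx": 0.0,"ty": 0.65,"tz": 0.2,"wx": 0.0,"wy": 0.0,"wz": 0.0},
    {"grip": 1.0,"tx": 0.002,"ty": 0.708,"tz": 0.2,"wx": 0.0,"wy": 0.0,"wz": 0.0},
    {"grip": 1.0,"tx": 0.002,"ty": 0.708,"tz": 0.2,"wx": 0.0,"wy": 0.0,"wz": 0.0},
  ],
  squeeze=40,
)

```text
time: 6.65
ee_pos: [0.4291, 0.2737, 0.1298]
tcp_rot: [[1.0, 0.001, -0.0], [0.001, -1.0, 0.0], [-0.0, -0.0, -1.0]]
ft_force: [-0.4, -1.1, -0.4]
opening: 0.0609
```

```bash
python3 look.py a4 100,140,90,90 220,120,90,90
```

```text
t 6.65 ee [0.4291 0.2737 0.1298] F [-0.4221 -1.0857 -0.423 ] open 0.0609
```

View pics/a4.png

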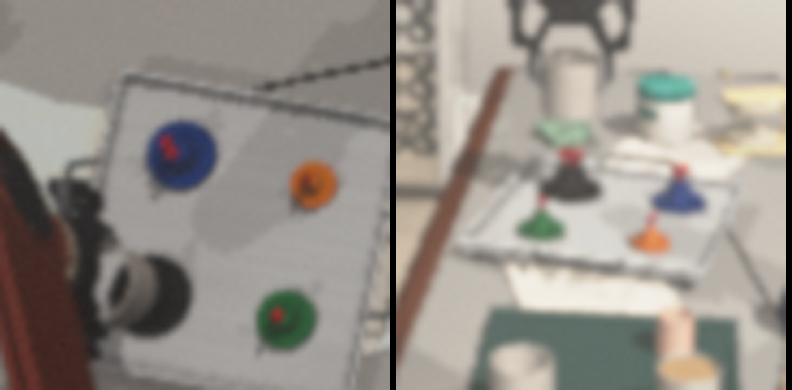

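```bash
python3 - <<'E'
from h import *
d=dict(np.load('side_a4.npz'))
g=cv2.GaussianBlur(d['img'],(0,0),.6).astype(float).sum(2)
P=proj(d,[[.4292-.031,.2737,.13],[.4292+.031,.2737,.13],[.4292,.2737,.13],[.4292-.036,.2737,.018],[.4292+.036,.2737,.018],[.4292,.2737,.021],[.4292,.2737,.063]]);print(P)
for r in range(136,148,2):
    x=np.arange(244,275,0.1);v=np.interp(x,np.arange(512),g[r]);dv=np.gradient(v);print(r,[ (round(x[i],1),round(dv[i])) for i in np.argsort(-abs(dv))[:1]], x[:150][np.argmax(abs(dv[:150]))],x[160:][np.argmax(abs(dv[160:]))])
for r in range(154,168):
    x=np.arange(244,275,0.1);v=np.interp(x,np.arange(512),g[r]);dv=np.gradient(v);L=x<260;print(r,x[L][np.argmin(dv[L])],x[~L][np.argmax(dv[~L])])
E
```

```text
[[253.3181 139.7804]
 [266.592  140.3272]
 [259.9478 140.0539]
 [252.0704 162.1405]
 [267.0085 162.8108]
 [259.5411 161.8931]
 [259.6949 153.636 ]]
136 [(np.float64(269.2), 7)] 249.1999999999997 269.19999999999857
138 [(np.float64(245.2), 7)] 245.19999999999993 265.1999999999988
140 [(np.float64(244.0), 7)] 244.0 274.3999999999983
142 [(np.float64(244.0), 7)] 244.0 274.3999999999983
144 [(np.float64(274.4), -6)] 244.2 274.3999999999983
146 [(np.float64(274.8), -4)] 256.3999999999993 274.3999999999983
154 257.19999999999925 270.3999999999985
155 257.19999999999925 262.39999999999895
156 257.19999999999925 262.39999999999895
157 257.19999999999925 262.39999999999895
158 256.3999999999993 262.39999999999895
159 256.3999999999993 263.1999999999989
160 256.3999999999993 263.1999999999989
161 255.19999999999936 265.1999999999988
162 252.19999999999953 266.3999999999987
163 252.19999999999953 266.3999999999987
164 252.39999999999952 266.3999999999987
165 252.19999999999953 266.3999999999987
166 251.39999999999958 266.3999999999987
167 251.1999999999996 264.39999999999884
```

>>> arm_command(
  targets=[
    {"grip": 1.0,"tx": 0.0,"ty": 0.0,"tz": -0.04,"wx": 0.0,"wy": 0.0,"wz": 0.0},
    {"grip": 1.0,"tx": 0.0,"ty": 0.0,"tz": -0.08,"wx": 0.0,"wy": 0.0,"wz": 0.0},
    {"grip": 1.0,"tx": 0.0,"ty": 0.0,"tz": -0.11,"wx": 0.0,"wy": 0.0,"wz": 0.0},
    {"grip": 1.0,"tx": 0.0,"ty": 0.0,"tz": -0.13,"wx": 0.0,"wy": 0.0,"wz": 0.0},
    {"grip": 1.0,"tx": 0.0,"ty": 0.0,"tz": -0.14,"wx": 0.0,"wy": 0.0,"wz": 0.0},
    {"grip": 1.0,"tx": 0.0,"ty": 0.0,"tz": -0.15,"wx": 0.0,"wy": 0.0,"wz": 0.0},
    {"grip": 1.0,"tx": 0.0,"ty": 0.0,"tz": -0.155,"wx": 0.0,"wy": 0.0,"wz": 0.0},
  ],
  squeeze=40,
)

```text
time: 7.62
ee_pos: [0.4297, 0.2721, 0.0529]
tcp_rot: [[1.0, -0.002, 0.0], [-0.002, -1.0, 0.0], [0.0, -0.0, -1.0]]
ft_force: [-0.2, -0.1, -0.6]
opening: 0.0606
```

>>> arm_command(
  targets=[
    {"grip": 1.0,"tx": 0.0,"ty": 0.0,"tz": -0.004,"wx": 0.0,"wy": 0.0,"wz": 0.0},
    {"grip": 1.0,"tx": 0.0,"ty": 0.0,"tz": -0.008,"wx": 0.0,"wy": 0.0,"wz": 0.0},
    {"grip": 1.0,"tx": 0.0,"ty": 0.0,"tz": -0.012,"wx": 0.0,"wy": 0.0,"wz": 0.0},
    {"grip": 1.0,"tx": 0.0,"ty": 0.0,"tz": -0.015,"wx": 0.0,"wy": 0.0,"wz": 0.0},
  ],
  squeeze=40,
)

```text
time: 8.12
ee_pos: [0.4295, 0.272, 0.0452]
tcp_rot: [[1.0, -0.002, 0.0], [-0.002, -1.0, 0.0], [0.0, -0.0, -1.0]]
ft_force: [0.2, -0.4, -0.9]
opening: 0.0611
```

>>> arm_command(
  targets=[
    {"grip": 1.0,"tx": 0.0,"ty": 0.0,"tz": -0.002,"wx": 0.0,"wy": 0.0,"wz": 0.0},
    {"grip": 1.0,"tx": 0.0,"ty": 0.0,"tz": -0.004,"wx": 0.0,"wy": 0.0,"wz": 0.0},
    {"grip": 1.0,"tx": 0.0,"ty": 0.0,"tz": -0.005,"wx": 0.0,"wy": 0.0,"wz": 0.0},
  ],
  squeeze=40,
)

```text
time: 8.5
ee_pos: [0.4296, 0.2721, 0.0434]
tcp_rot: [[1.0, -0.002, -0.0], [-0.002, -1.0, -0.0], [-0.0, 0.0, -1.0]]
ft_force: [-3.2, -2.7, 7.9]
opening: 0.0603
```

>>> arm_command(
  targets=[
    {"grip": 1.0,"tx": 0.0,"ty": 0.0,"tz": -0.001,"wx": 0.0,"wy": 0.0,"wz": 0.0},
    {"grip": 1.0,"tx": 0.0,"ty": 0.0,"tz": -0.002,"wx": 0.0,"wy": 0.0,"wz": 0.0},
  ],
  squeeze=40,
)

```text
time: 8.75
ee_pos: [0.4297, 0.2721, 0.0433]
tcp_rot: [[1.0, -0.002, -0.0], [-0.002, -1.0, -0.0], [-0.0, 0.0, -1.0]]
ft_force: [-5.7, -4.0, 15.4]
opening: 0.0606
```

```bash
python3 look.py a5 100,160,90,90 220,120,90,90
```

```text
t 8.75 ee [0.4297 0.2721 0.0433] F [-5.6615 -4.0389 15.3768] open 0.0606
```

View pics/a5.png

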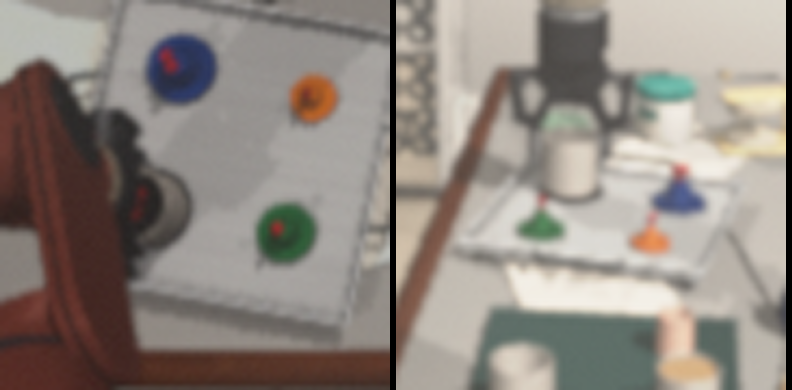

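>>> arm_command(
  targets=[
    {"grip": 1.0,"tx": -0.001,"ty": -0.001,"tz": 0.0015,"wx": 0.0,"wy": 0.0,"wz": 0.0},
    {"grip": 1.0,"tx": -0.002,"ty": -0.0015,"tz": 0.0015,"wx": 0.0,"wy": 0.0,"wz": 0.0},
  ],
  squeeze=40,
)

```text
time: 9.1
ee_pos: [0.4295, 0.2719, 0.0435]
tcp_rot: [[1.0, -0.002, 0.002], [-0.002, -1.0, 0.001], [0.002, -0.001, -1.0]]
ft_force: [0.6, 1.3, 4.9]
opening: 0.0609
```

>>> arm_command(
  targets=[
    {"grip": 1.0,"tx": 0.0,"ty": 0.0,"tz": -0.0015,"wx": 0.0,"wy": 0.0,"wz": 0.0},
    {"grip": 1.0,"tx": 0.0,"ty": 0.0,"tz": -0.0015,"wx": 0.0,"wy": 0.0,"wz": 0.0},
  ],
  squeeze=40,
)

```text
time: 9.35
ee_pos: [0.4296, 0.272, 0.0434]
tcp_rot: [[1.0, -0.002, 0.002], [-0.002, -1.0, 0.001], [0.002, -0.001, -1.0]]
ft_force: [-3.3, -0.3, 11.5]
opening: 0.0608
```

>>> arm_command(
  targets=[
    {"grip": -1.0,"tx": 0.0,"ty": 0.0,"tz": 0.001,"wx": 0.0,"wy": 0.0,"wz": 0.0},
    {"grip": -1.0,"tx": 0.0,"ty": 0.0,"tz": 0.001,"wx": 0.0,"wy": 0.0,"wz": 0.0},
    {"grip": -1.0,"tx": 0.0,"ty": 0.0,"tz": 0.001,"wx": 0.0,"wy": 0.0,"wz": 0.0},
    {"grip": -1.0,"tx": 0.0,"ty": 0.0,"tz": 0.04,"wx": 0.0,"wy": 0.0,"wz": 0.0},
    {"grip": -1.0,"tx": 0.0,"ty": 0.0,"tz": 0.12,"wx": 0.0,"wy": 0.0,"wz": 0.0},
    {"grip": -1.0,"tx": 0.0,"ty": 0.0,"tz": 0.24,"wx": 0.0,"wy": 0.0,"wz": 0.0},
    {"grip": -1.0,"tx": 0.0,"ty": -0.12,"tz": 0.24,"wx": 0.0,"wy": 0.0,"wz": 0.0},
    {"grip": -1.0,"tx": 0.0,"ty": -0.24,"tz": 0.24,"wx": 0.0,"wy": 0.0,"wz": 0.0},
    {"grip": -1.0,"tx": 0.0,"ty": -0.36,"tz": 0.24,"wx": 0.0,"wy": 0.0,"wz": 0.0},
    {"grip": -1.0,"tx": 0.0,"ty": -0.48,"tz": 0.24,"wx": 0.0,"wy": 0.0,"wz": 0.0},
    {"grip": -1.0,"tx": 0.0,"ty": -0.6,"tz": 0.24,"wx": 0.0,"wy": 0.0,"wz": 0.0},
    {"grip": -1.0,"tx": 0.0,"ty": -0.7,"tz": 0.24,"wx": 0.0,"wy": 0.0,"wz": 0.0},
  ],
  squeeze=40,
)

```text
time: 10.85
ee_pos: [0.4281, -0.0809, 0.1618]
tcp_rot: [[1.0, -0.003, 0.0], [-0.003, -1.0, -0.0], [0.0, 0.0, -1.0]]
ft_force: [0.7, 0.5, 0.2]
opening: 0.0852
```

```bash
python3 look.py a6 100,160,90,90 220,120,90,90; python3 - <<'E'
from m import *
d=dict(np.load('top_a6.npz'))
r=fit_fixed(d,.429,.272,.081,.062,bright=-1);print('ring62 top rim',r)
for nm,g,D in [('52',(.5481,.249),62),('42',(.4071,.1567),52),('32',(.5208,.1336),42)]: print(nm,fit_fixed(d,*g,.021,D/1e3)[:2])
E
```

```text
t 10.85 ee [ 0.4281 -0.0809  0.1618] F [0.7207 0.4645 0.1685] open 0.0852
ring62 top rim (array([0.4341, 0.2716]), np.float64(12.730955734826853), 'fixedD', array([0.4277, 0.2708]), 86, np.float64(0.5843981974970229))
52 (array([0.5489, 0.2486]), np.float64(-0.9440399975795192))
42 (array([0.4072, 0.1567]), np.float64(-1.2655326543565983))
32 (array([0.5202, 0.1353]), np.float64(-0.6743144222273065))
```

View pics/a6.png

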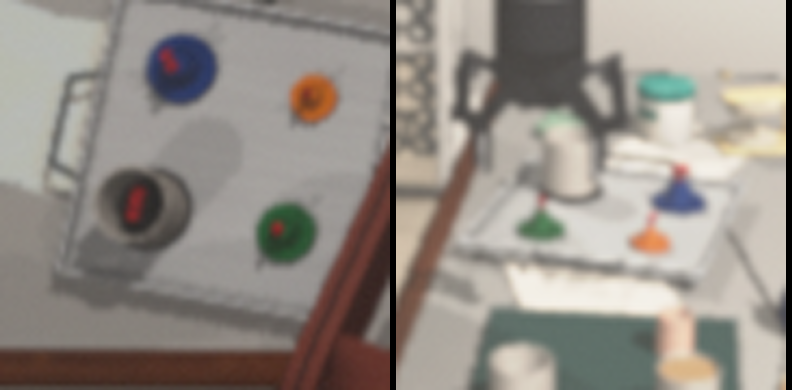

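>>> arm_command(
  targets=[
    {"grip": -1.0,"tx": -0.004,"ty": -0.12,"tz": 0.0,"wx": 0.0,"wy": 0.0,"wz": 0.0},
    {"grip": -1.0,"tx": -0.004,"ty": -0.22,"tz": -0.04,"wx": 0.0,"wy": 0.0,"wz": 0.0},
    {"grip": -1.0,"tx": -0.004,"ty": -0.27,"tz": -0.08,"wx": 0.0,"wy": 0.0,"wz": 0.0},
    {"grip": -1.0,"tx": -0.004,"ty": -0.27,"tz": -0.12,"wx": 0.0,"wy": 0.0,"wz": 0.0},
    {"grip": -1.0,"tx": -0.004,"ty": -0.27,"tz": -0.12,"wx": 0.0,"wy": 0.0,"wz": 0.0},
  ],
  squeeze=20,
)

```text
time: 11.58
ee_pos: [0.4252, -0.2122, 0.0998]
tcp_rot: [[1.0, -0.002, -0.004], [-0.002, -1.0, 0.003], [-0.004, -0.003, -1.0]]
ft_force: [-0.3, 0.5, -0.1]
opening: 0.0854
```

>>> arm_command(
  targets=[
    {"grip": -1.0,"tx": 0.0,"ty": 0.0,"tz": -0.06,"wx": 0.0,"wy": 0.0,"wz": 0.0},
    {"grip": -1.0,"tx": 0.0,"ty": 0.0,"tz": -0.12,"wx": 0.0,"wy": 0.0,"wz": 0.0},
    {"grip": -1.0,"tx": 0.0,"ty": 0.0,"tz": -0.15,"wx": 0.0,"wy": 0.0,"wz": 0.0},
    {"grip": -1.0,"tx": 0.0,"ty": 0.0,"tz": -0.15,"wx": 0.0,"wy": 0.0,"wz": 0.0},
    {"grip": 1.0,"tx": 0.0,"ty": 0.0,"tz": -0.15,"wx": 0.0,"wy": 0.0,"wz": 0.0},
    {"grip": 1.0,"tx": 0.0,"ty": 0.0,"tz": -0.15,"wx": 0.0,"wy": 0.0,"wz": 0.0},
    {"grip": 1.0,"tx": 0.0,"ty": 0.0,"tz": -0.15,"wx": 0.0,"wy": 0.0,"wz": 0.0},
    {"grip": 1.0,"tx": 0.0,"ty": 0.0,"tz": -0.15,"wx": 0.0,"wy": 0.0,"wz": 0.0},
    {"grip": 1.0,"tx": 0.0,"ty": 0.0,"tz": -0.15,"wx": 0.0,"wy": 0.0,"wz": 0.0},
  ],
  squeeze=20,
)

```text
time: 12.7
ee_pos: [0.4276, -0.2144, 0.0281]
tcp_rot: [[1.0, -0.002, 0.002], [-0.002, -1.0, -0.001], [0.002, 0.001, -1.0]]
ft_force: [0.9, 0.9, 6.4]
opening: 0.0515
```

>>> arm_command(
  targets=[
    {"grip": -1.0,"tx": 0.0,"ty": 0.0,"tz": 0.0,"wx": 0.0,"wy": 0.0,"wz": 0.0},
    {"grip": -1.0,"tx": 0.0,"ty": 0.0,"tz": 0.0,"wx": 0.0,"wy": 0.0,"wz": 0.0},
    {"grip": -1.0,"tx": 0.0,"ty": 0.0,"tz": 0.0,"wx": 0.0,"wy": 0.0,"wz": 0.0},
    {"grip": -1.0,"tx": 0.0,"ty": 0.0,"tz": 0.0,"wx": 0.0,"wy": 0.0,"wz": -0.08},
    {"grip": -1.0,"tx": 0.0,"ty": 0.0,"tz": 0.0,"wx": 0.0,"wy": 0.0,"wz": -0.17},
    {"grip": -1.0,"tx": 0.0,"ty": 0.0,"tz": 0.0,"wx": 0.0,"wy": 0.0,"wz": -0.26},
    {"grip": -1.0,"tx": 0.0,"ty": 0.0,"tz": 0.0,"wx": 0.0,"wy": 0.0,"wz": -0.35},
    {"grip": -1.0,"tx": 0.0,"ty": 0.0,"tz": 0.0,"wx": 0.0,"wy": 0.0,"wz": -0.44},
    {"grip": -1.0,"tx": 0.0,"ty": 0.0,"tz": 0.0,"wx": 0.0,"wy": 0.0,"wz": -0.53},
    {"grip": -1.0,"tx": 0.0,"ty": 0.0,"tz": 0.0,"wx": 0.0,"wy": 0.0,"wz": -0.61},
    {"grip": -1.0,"tx": 0.0,"ty": 0.0,"tz": 0.0,"wx": 0.0,"wy": 0.0,"wz": -0.69},
    {"grip": -1.0,"tx": 0.0,"ty": 0.0,"tz": 0.0,"wx": 0.0,"wy": 0.0,"wz": -0.75},
  ],
  squeeze=20,
)

```text
time: 14.2
ee_pos: [0.4263, -0.2136, 0.0266]
tcp_rot: [[-0.007, -1.0, -0.0], [-1.0, 0.007, 0.0], [-0.0, 0.0, -1.0]]
ft_force: [-0.4, -0.0, -0.2]
opening: 0.0853
```

>>> arm_command(
  targets=[
    {"grip": -1.0,"tx": 0.0,"ty": 0.0,"tz": 0.0,"wx": 0.0,"wy": 0.0,"wz": 0.0},
    {"grip": 1.0,"tx": 0.0,"ty": 0.0,"tz": 0.0,"wx": 0.0,"wy": 0.0,"wz": 0.0},
    {"grip": 1.0,"tx": 0.0,"ty": 0.0,"tz": 0.0,"wx": 0.0,"wy": 0.0,"wz": 0.0},
    {"grip": 1.0,"tx": 0.0,"ty": 0.0,"tz": 0.0,"wx": 0.0,"wy": 0.0,"wz": 0.0},
    {"grip": 1.0,"tx": 0.0,"ty": 0.0,"tz": 0.0,"wx": 0.0,"wy": 0.0,"wz": 0.0},
    {"grip": 1.0,"tx": 0.0,"ty": 0.0,"tz": 0.0,"wx": 0.0,"wy": 0.0,"wz": 0.0},
  ],
  squeeze=40,
)

```text
time: 14.95
ee_pos: [0.4266, -0.2138, 0.027]
tcp_rot: [[-0.002, -1.0, 0.0], [-1.0, 0.002, -0.0], [0.0, -0.0, -1.0]]
ft_force: [-0.1, -0.1, 3.2]
opening: 0.0509
```

```bash
python3 look.py a7 230,160,80,80 210,140,100,100
```

```text
t 14.95 ee [ 0.4266 -0.2138  0.027 ] F [-0.1413 -0.0502  3.1617] open 0.0509
```

View pics/a7.png

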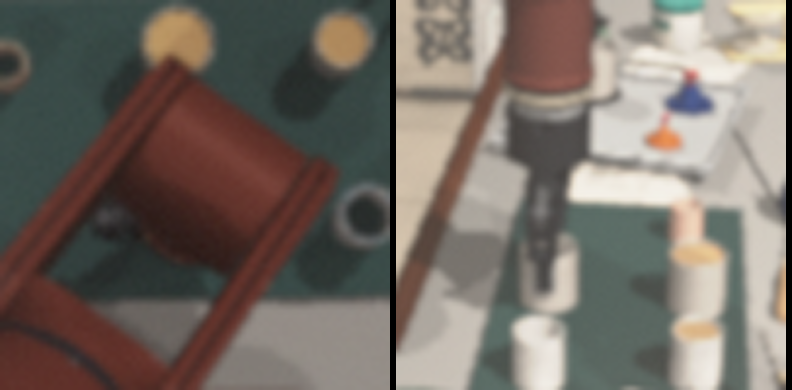

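>>> arm_command(
  targets=[
    {"grip": 1.0,"tx": 0.0,"ty": 0.0,"tz": 0.03,"wx": 0.0,"wy": 0.0,"wz": 0.0},
    {"grip": 1.0,"tx": 0.0,"ty": 0.0,"tz": 0.1,"wx": 0.0,"wy": 0.0,"wz": 0.0},
    {"grip": 1.0,"tx": 0.0,"ty": 0.0,"tz": 0.18,"wx": 0.0,"wy": 0.0,"wz": 0.0},
    {"grip": 1.0,"tx": 0.015,"ty": 0.06,"tz": 0.2,"wx": 0.0,"wy": 0.0,"wz": 0.0},
    {"grip": 1.0,"tx": 0.045,"ty": 0.17,"tz": 0.2,"wx": 0.0,"wy": 0.0,"wz": 0.0},
    {"grip": 1.0,"tx": 0.075,"ty": 0.29,"tz": 0.2,"wx": 0.0,"wy": 0.0,"wz": 0.0},
    {"grip": 1.0,"tx": 0.105,"ty": 0.41,"tz": 0.2,"wx": 0.0,"wy": 0.0,"wz": 0.0},
    {"grip": 1.0,"tx": 0.14,"ty": 0.53,"tz": 0.2,"wx": 0.0,"wy": 0.0,"wz": 0.0},
    {"grip": 1.0,"tx": 0.17,"ty": 0.65,"tz": 0.2,"wx": 0.0,"wy": 0.0,"wz": 0.0},
    {"grip": 1.0,"tx": 0.205,"ty": 0.76,"tz": 0.2,"wx": 0.0,"wy": 0.0,"wz": 0.0},
    {"grip": 1.0,"tx": 0.23,"ty": 0.86,"tz": 0.2,"wx": 0.0,"wy": 0.0,"wz": 0.0},
    {"grip": 1.0,"tx": 0.245,"ty": 0.923,"tz": 0.2,"wx": 0.0,"wy": 0.0,"wz": 0.0},
  ],
  squeeze=40,
)

```text
time: 16.55
ee_pos: [0.5492, 0.2503, 0.1275]
tcp_rot: [[-0.0, -1.0, 0.001], [-1.0, 0.0, 0.0], [-0.0, -0.001, -1.0]]
ft_force: [0.7, 0.5, -1.0]
opening: 0.051
```

>>> arm_command(
  targets=[
    {"grip": 1.0,"tx": 0.0,"ty": 0.0,"tz": -0.02,"wx": 0.0,"wy": 0.0,"wz": 0.0},
    {"grip": 1.0,"tx": 0.0,"ty": 0.0,"tz": -0.04,"wx": 0.0,"wy": 0.0,"wz": 0.0},
    {"grip": 1.0,"tx": 0.0,"ty": 0.0,"tz": -0.05,"wx": 0.0,"wy": 0.0,"wz": 0.0},
    {"grip": 1.0,"tx": 0.0,"ty": 0.0,"tz": -0.05,"wx": 0.0,"wy": 0.0,"wz": 0.0},
  ],
  squeeze=40,
)

```text
time: 17.05
ee_pos: [0.5485, 0.2466, 0.1011]
tcp_rot: [[-0.003, -1.0, -0.002], [-1.0, 0.003, -0.001], [0.001, 0.002, -1.0]]
ft_force: [-0.3, 0.2, -1.5]
opening: 0.051
```

```bash
python3 look.py a8 100,140,90,90 230,110,90,90
```

```text
t 17.05 ee [0.5485 0.2466 0.1011] F [-0.2742  0.1626 -1.5297] open 0.051
```

View pics/a8.png

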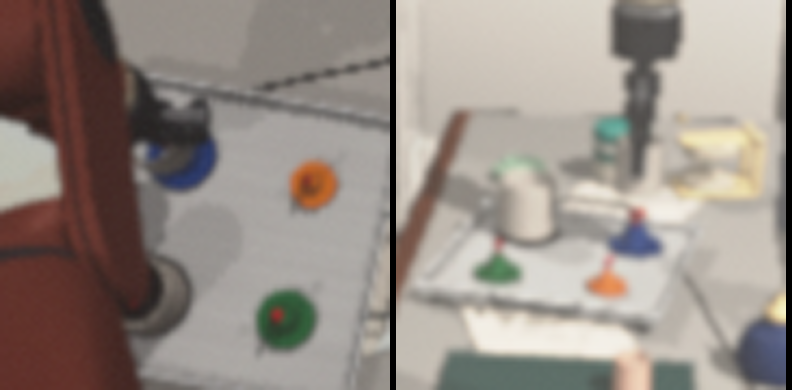

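>>> arm_command(
  targets=[
    {"grip": 1.0,"tx": 0.0,"ty": 0.0,"tz": -0.02,"wx": 0.0,"wy": 0.0,"wz": 0.0},
    {"grip": 1.0,"tx": 0.0,"ty": 0.0,"tz": -0.045,"wx": 0.0,"wy": 0.0,"wz": 0.0},
    {"grip": 1.0,"tx": 0.0,"ty": 0.0,"tz": -0.07,"wx": 0.0,"wy": 0.0,"wz": 0.0},
    {"grip": 1.0,"tx": 0.0,"ty": 0.0,"tz": -0.085,"wx": 0.0,"wy": 0.0,"wz": 0.0},
    {"grip": 1.0,"tx": 0.0,"ty": 0.0,"tz": -0.095,"wx": 0.0,"wy": 0.0,"wz": 0.0},
    {"grip": 1.0,"tx": 0.0,"ty": 0.0,"tz": -0.105,"wx": 0.0,"wy": 0.0,"wz": 0.0},
  ],
  squeeze=40,
)

```text
time: 17.9
ee_pos: [0.5492, 0.2478, 0.0491]
tcp_rot: [[-0.002, -1.0, 0.0], [-1.0, 0.002, 0.0], [-0.0, -0.0, -1.0]]
ft_force: [0.2, 0.0, -1.6]
opening: 0.051
```

>>> arm_command(
  targets=[
    {"grip": 1.0,"tx": 0.0,"ty": 0.0,"tz": -0.004,"wx": 0.0,"wy": 0.0,"wz": 0.0},
    {"grip": 1.0,"tx": 0.0,"ty": 0.0,"tz": -0.008,"wx": 0.0,"wy": 0.0,"wz": 0.0},
    {"grip": 1.0,"tx": 0.0,"ty": 0.0,"tz": -0.012,"wx": 0.0,"wy": 0.0,"wz": 0.0},
  ],
  squeeze=40,
)

```text
time: 18.27
ee_pos: [0.5493, 0.2478, 0.0435]
tcp_rot: [[-0.002, -1.0, 0.001], [-1.0, 0.002, 0.0], [-0.0, -0.001, -1.0]]
ft_force: [-0.1, -0.1, -1.8]
opening: 0.0507
```

>>> arm_command(
  targets=[
    {"grip": 1.0,"tx": 0.0,"ty": 0.0,"tz": -0.003,"wx": 0.0,"wy": 0.0,"wz": 0.0},
    {"grip": 1.0,"tx": 0.0,"ty": 0.0,"tz": -0.006,"wx": 0.0,"wy": 0.0,"wz": 0.0},
    {"grip": 1.0,"tx": 0.0,"ty": 0.0,"tz": -0.008,"wx": 0.0,"wy": 0.0,"wz": 0.0},
  ],
  squeeze=40,
)

```text
time: 18.65
ee_pos: [0.5492, 0.2478, 0.0399]
tcp_rot: [[-0.002, -1.0, 0.0], [-1.0, 0.002, -0.0], [0.0, -0.0, -1.0]]
ft_force: [-2.9, -1.4, 8.1]
opening: 0.0512
```

>>> arm_command(
  targets=[
    {"grip": 1.0,"tx": -0.001,"ty": -0.0005,"tz": -0.001,"wx": 0.0,"wy": 0.0,"wz": 0.0},
    {"grip": 1.0,"tx": -0.001,"ty": -0.0005,"tz": -0.001,"wx": 0.0,"wy": 0.0,"wz": 0.0},
  ],
  squeeze=40,
)

```text
time: 18.9
ee_pos: [0.5492, 0.2478, 0.04]
tcp_rot: [[-0.002, -1.0, 0.001], [-1.0, 0.002, 0.0], [-0.0, -0.001, -1.0]]
ft_force: [-1.6, -0.5, 5.7]
opening: 0.051
```

>>> arm_command(
  targets=[
    {"grip": -1.0,"tx": 0.0,"ty": 0.0,"tz": 0.001,"wx": 0.0,"wy": 0.0,"wz": 0.0},
    {"grip": -1.0,"tx": 0.0,"ty": 0.0,"tz": 0.001,"wx": 0.0,"wy": 0.0,"wz": 0.0},
    {"grip": -1.0,"tx": 0.0,"ty": 0.0,"tz": 0.001,"wx": 0.0,"wy": 0.0,"wz": 0.0},
    {"grip": -1.0,"tx": 0.0,"ty": 0.0,"tz": 0.04,"wx": 0.0,"wy": 0.0,"wz": 0.0},
    {"grip": -1.0,"tx": 0.0,"ty": 0.0,"tz": 0.12,"wx": 0.0,"wy": 0.0,"wz": 0.0},
    {"grip": -1.0,"tx": 0.0,"ty": 0.0,"tz": 0.24,"wx": 0.0,"wy": 0.0,"wz": 0.0},
    {"grip": -1.0,"tx": -0.02,"ty": -0.12,"tz": 0.24,"wx": 0.0,"wy": 0.0,"wz": 0.0},
    {"grip": -1.0,"tx": -0.04,"ty": -0.24,"tz": 0.24,"wx": 0.0,"wy": 0.0,"wz": 0.0},
    {"grip": -1.0,"tx": -0.06,"ty": -0.36,"tz": 0.24,"wx": 0.0,"wy": 0.0,"wz": 0.0},
    {"grip": -1.0,"tx": -0.09,"ty": -0.48,"tz": 0.24,"wx": 0.0,"wy": 0.0,"wz": 0.0},
    {"grip": -1.0,"tx": -0.12,"ty": -0.6,"tz": 0.24,"wx": 0.0,"wy": 0.0,"wz": 0.0},
    {"grip": -1.0,"tx": -0.15,"ty": -0.72,"tz": 0.24,"wx": 0.0,"wy": 0.0,"wz": 0.0},
  ],
  squeeze=20,
)

```text
time: 20.4
ee_pos: [0.4733, -0.1145, 0.1606]
tcp_rot: [[-0.002, -1.0, 0.003], [-1.0, 0.002, -0.001], [0.001, -0.003, -1.0]]
ft_force: [0.9, -0.1, 0.1]
opening: 0.0853
```

```bash
python3 look.py b1 100,150,90,90 230,110,90,90
```

```text
t 20.4 ee [ 0.4733 -0.1145  0.1606] F [ 0.9316 -0.1381  0.0855] open 0.0853
```

View pics/b1.png

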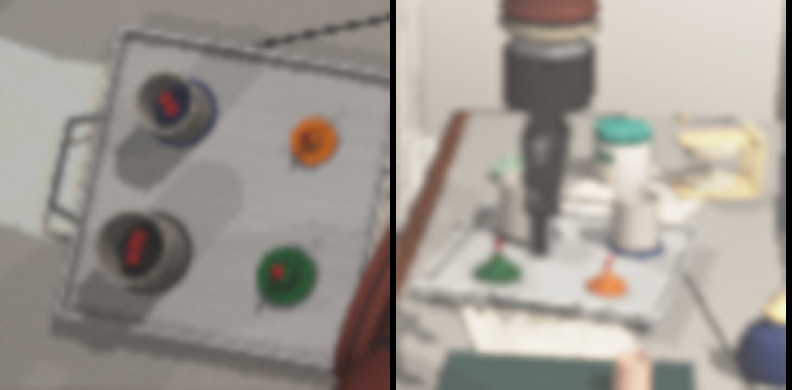

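>>> arm_command(
  targets=[
    {"grip": -1.0,"tx": -0.02,"ty": -0.12,"tz": 0.0,"wx": 0.0,"wy": 0.0,"wz": 0.0},
    {"grip": -1.0,"tx": -0.04,"ty": -0.24,"tz": 0.0,"wx": 0.0,"wy": 0.0,"wz": 0.0},
    {"grip": -1.0,"tx": -0.06,"ty": -0.36,"tz": 0.0,"wx": 0.0,"wy": 0.0,"wz": 0.0},
    {"grip": -1.0,"tx": -0.08,"ty": -0.44,"tz": -0.04,"wx": 0.0,"wy": 0.0,"wz": 0.0},
    {"grip": -1.0,"tx": -0.082,"ty": -0.471,"tz": -0.08,"wx": 0.0,"wy": 0.0,"wz": 0.0},
    {"grip": -1.0,"tx": -0.082,"ty": -0.471,"tz": -0.115,"wx": 0.0,"wy": 0.0,"wz": 0.0},
    {"grip": -1.0,"tx": -0.082,"ty": -0.471,"tz": -0.115,"wx": 0.0,"wy": 0.0,"wz": 0.0},
  ],
  squeeze=20,
)

```text
time: 21.38
ee_pos: [0.4321, -0.346, 0.1]
tcp_rot: [[-0.001, -1.0, -0.002], [-1.0, 0.001, 0.003], [-0.003, 0.002, -1.0]]
ft_force: [-0.1, 1.1, -0.4]
opening: 0.0853
```

```bash
python3 look.py b2 270,160,80,80 210,160,100,100
```

```text
t 21.38 ee [ 0.4321 -0.346   0.1   ] F [-0.0856  1.0648 -0.3716] open 0.0853
```

View pics/b2.png

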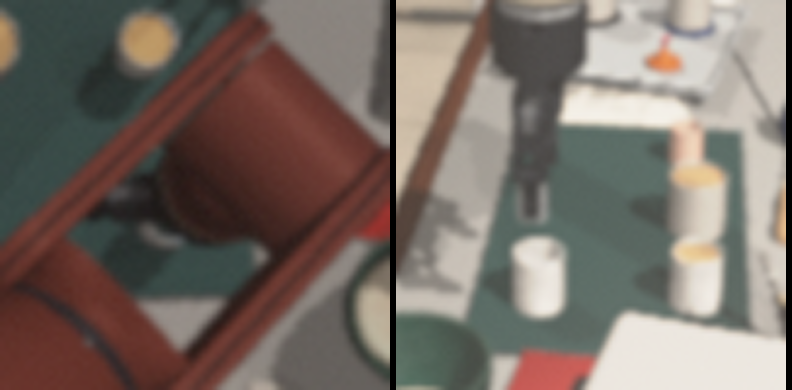

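>>> arm_command(
  targets=[
    {"grip": -1.0,"tx": 0.0,"ty": 0.0,"tz": -0.06,"wx": 0.0,"wy": 0.0,"wz": 0.0},
    {"grip": -1.0,"tx": 0.0,"ty": 0.0,"tz": -0.12,"wx": 0.0,"wy": 0.0,"wz": 0.0},
    {"grip": -1.0,"tx": 0.0,"ty": 0.0,"tz": -0.156,"wx": 0.0,"wy": 0.0,"wz": 0.0},
    {"grip": -1.0,"tx": 0.0,"ty": 0.0,"tz": -0.156,"wx": 0.0,"wy": 0.0,"wz": 0.0},
    {"grip": 1.0,"tx": 0.0,"ty": 0.0,"tz": -0.156,"wx": 0.0,"wy": 0.0,"wz": 0.0},
    {"grip": 1.0,"tx": 0.0,"ty": 0.0,"tz": -0.156,"wx": 0.0,"wy": 0.0,"wz": 0.0},
    {"grip": 1.0,"tx": 0.0,"ty": 0.0,"tz": -0.156,"wx": 0.0,"wy": 0.0,"wz": 0.0},
    {"grip": 1.0,"tx": 0.0,"ty": 0.0,"tz": -0.156,"wx": 0.0,"wy": 0.0,"wz": 0.0},
    {"grip": 1.0,"tx": 0.0,"ty": 0.0,"tz": -0.156,"wx": 0.0,"wy": 0.0,"wz": 0.0},
    {"grip": 1.0,"tx": 0.0,"ty": 0.0,"tz": -0.156,"wx": 0.0,"wy": 0.0,"wz": 0.0},
  ],
  squeeze=20,
)

```text
time: 22.72
ee_pos: [0.4332, -0.3488, 0.0245]
tcp_rot: [[-0.002, -1.0, 0.001], [-1.0, 0.002, -0.002], [0.001, -0.001, -1.0]]
ft_force: [-0.7, 1.2, 5.8]
opening: 0.0407
```

>>> arm_command(
  targets=[
    {"grip": -1.0,"tx": 0.0,"ty": 0.0,"tz": 0.0,"wx": 0.0,"wy": 0.0,"wz": 0.0},
    {"grip": -1.0,"tx": 0.0,"ty": 0.0,"tz": 0.0,"wx": 0.0,"wy": 0.0,"wz": 0.0},
    {"grip": -1.0,"tx": 0.0,"ty": 0.0,"tz": 0.0,"wx": 0.0,"wy": 0.0,"wz": 0.0},
    {"grip": -1.0,"tx": 0.0,"ty": 0.0,"tz": 0.0,"wx": 0.0,"wy": 0.0,"wz": 0.08},
    {"grip": -1.0,"tx": 0.0,"ty": 0.0,"tz": 0.0,"wx": 0.0,"wy": 0.0,"wz": 0.17},
    {"grip": -1.0,"tx": 0.0,"ty": 0.0,"tz": 0.0,"wx": 0.0,"wy": 0.0,"wz": 0.26},
    {"grip": -1.0,"tx": 0.0,"ty": 0.0,"tz": 0.0,"wx": 0.0,"wy": 0.0,"wz": 0.35},
    {"grip": -1.0,"tx": 0.0,"ty": 0.0,"tz": 0.0,"wx": 0.0,"wy": 0.0,"wz": 0.44},
    {"grip": -1.0,"tx": 0.0,"ty": 0.0,"tz": 0.0,"wx": 0.0,"wy": 0.0,"wz": 0.53},
    {"grip": -1.0,"tx": 0.0,"ty": 0.0,"tz": 0.0,"wx": 0.0,"wy": 0.0,"wz": 0.61},
    {"grip": -1.0,"tx": 0.0,"ty": 0.0,"tz": 0.0,"wx": 0.0,"wy": 0.0,"wz": 0.69},
    {"grip": -1.0,"tx": 0.0,"ty": 0.0,"tz": 0.0,"wx": 0.0,"wy": 0.0,"wz": 0.75},
  ],
  squeeze=20,
)

```text
time: 24.22
ee_pos: [0.4324, -0.3478, 0.023]
tcp_rot: [[1.0, 0.003, -0.0], [0.003, -1.0, 0.0], [-0.0, -0.0, -1.0]]
ft_force: [0.1, 0.7, -0.0]
opening: 0.0855
```

>>> arm_command(
  targets=[
    {"grip": -1.0,"tx": 0.0,"ty": 0.0,"tz": 0.0,"wx": 0.0,"wy": 0.0,"wz": 0.0},
    {"grip": 1.0,"tx": 0.0,"ty": 0.0,"tz": 0.0,"wx": 0.0,"wy": 0.0,"wz": 0.0},
    {"grip": 1.0,"tx": 0.0,"ty": 0.0,"tz": 0.0,"wx": 0.0,"wy": 0.0,"wz": 0.0},
    {"grip": 1.0,"tx": 0.0,"ty": 0.0,"tz": 0.0,"wx": 0.0,"wy": 0.0,"wz": 0.0},
    {"grip": 1.0,"tx": 0.0,"ty": 0.0,"tz": 0.0,"wx": 0.0,"wy": 0.0,"wz": 0.0},
    {"grip": 1.0,"tx": 0.0,"ty": 0.0,"tz": 0.0,"wx": 0.0,"wy": 0.0,"wz": 0.0},
    {"grip": 1.0,"tx": 0.0,"ty": 0.0,"tz": 0.0,"wx": 0.0,"wy": 0.0,"wz": 0.0},
  ],
  squeeze=40,
)

```text
time: 25.1
ee_pos: [0.4325, -0.348, 0.0234]
tcp_rot: [[1.0, -0.002, 0.0], [-0.002, -1.0, -0.0], [0.0, 0.0, -1.0]]
ft_force: [-0.5, 0.0, 2.7]
opening: 0.0407
```

```bash
python3 look.py b3 270,160,80,80 210,160,100,100
```

```text
t 25.1 ee [ 0.4325 -0.348   0.0234] F [-0.5169  0.0379  2.7365] open 0.0407
```

View pics/b3.png

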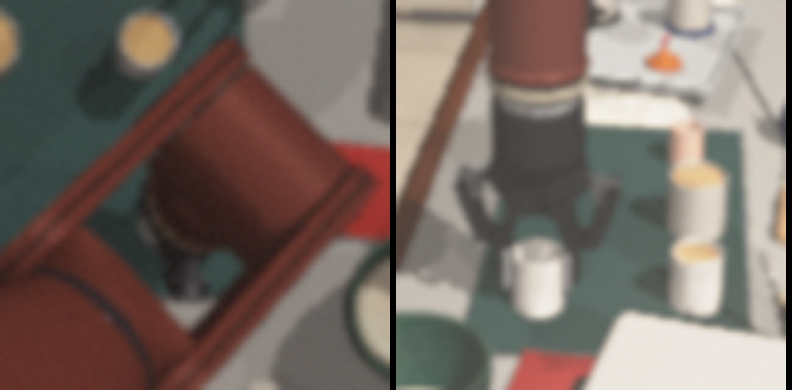

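>>> arm_command(
  targets=[
    {"grip": 1.0,"tx": 0.0,"ty": 0.0,"tz": 0.03,"wx": 0.0,"wy": 0.0,"wz": 0.0},
    {"grip": 1.0,"tx": 0.0,"ty": 0.0,"tz": 0.1,"wx": 0.0,"wy": 0.0,"wz": 0.0},
    {"grip": 1.0,"tx": 0.0,"ty": 0.0,"tz": 0.18,"wx": 0.0,"wy": 0.0,"wz": 0.0},
    {"grip": 1.0,"tx": 0.0,"ty": 0.06,"tz": 0.2,"wx": 0.0,"wy": 0.0,"wz": 0.0},
    {"grip": 1.0,"tx": 0.0,"ty": 0.17,"tz": 0.2,"wx": 0.0,"wy": 0.0,"wz": 0.0},
    {"grip": 1.0,"tx": 0.0,"ty": 0.29,"tz": 0.2,"wx": 0.0,"wy": 0.0,"wz": 0.0},
    {"grip": 1.0,"tx": 0.0,"ty": 0.41,"tz": 0.2,"wx": 0.0,"wy": 0.0,"wz": 0.0},
    {"grip": 1.0,"tx": -0.01,"ty": 0.53,"tz": 0.2,"wx": 0.0,"wy": 0.0,"wz": 0.0},
    {"grip": 1.0,"tx": -0.02,"ty": 0.65,"tz": 0.2,"wx": 0.0,"wy": 0.0,"wz": 0.0},
    {"grip": 1.0,"tx": -0.03,"ty": 0.77,"tz": 0.2,"wx": 0.0,"wy": 0.0,"wz": 0.0},
    {"grip": 1.0,"tx": -0.04,"ty": 0.87,"tz": 0.2,"wx": 0.0,"wy": 0.0,"wz": 0.0},
    {"grip": 1.0,"tx": -0.05,"ty": 0.95,"tz": 0.2,"wx": 0.0,"wy": 0.0,"wz": 0.0},
  ],
  squeeze=40,
)

```text
time: 26.7
ee_pos: [0.4073, 0.1291, 0.1243]
tcp_rot: [[1.0, -0.001, 0.002], [-0.001, -1.0, 0.0], [0.002, -0.0, -1.0]]
ft_force: [-1.0, 0.0, -0.1]
opening: 0.0408
```

>>> arm_command(
  targets=[
    {"grip": 1.0,"tx": 0.0,"ty": 0.058,"tz": 0.0,"wx": 0.0,"wy": 0.0,"wz": 0.0},
    {"grip": 1.0,"tx": 0.0,"ty": 0.058,"tz": -0.04,"wx": 0.0,"wy": 0.0,"wz": 0.0},
    {"grip": 1.0,"tx": 0.0,"ty": 0.058,"tz": -0.06,"wx": 0.0,"wy": 0.0,"wz": 0.0},
    {"grip": 1.0,"tx": 0.0,"ty": 0.058,"tz": -0.06,"wx": 0.0,"wy": 0.0,"wz": 0.0},
    {"grip": 1.0,"tx": 0.0,"ty": 0.058,"tz": -0.06,"wx": 0.0,"wy": 0.0,"wz": 0.0},
  ],
  squeeze=40,
)

```text
time: 27.32
ee_pos: [0.408, 0.1557, 0.0939]
tcp_rot: [[1.0, -0.003, 0.001], [-0.003, -1.0, 0.0], [0.001, -0.0, -1.0]]
ft_force: [-0.7, -0.6, -1.3]
opening: 0.041
```

```bash
python3 look.py b4 100,150,90,90 220,110,90,90
```

```text
t 27.32 ee [0.408  0.1557 0.0939] F [-0.706  -0.5698 -1.3227] open 0.041
```

View pics/b4.png

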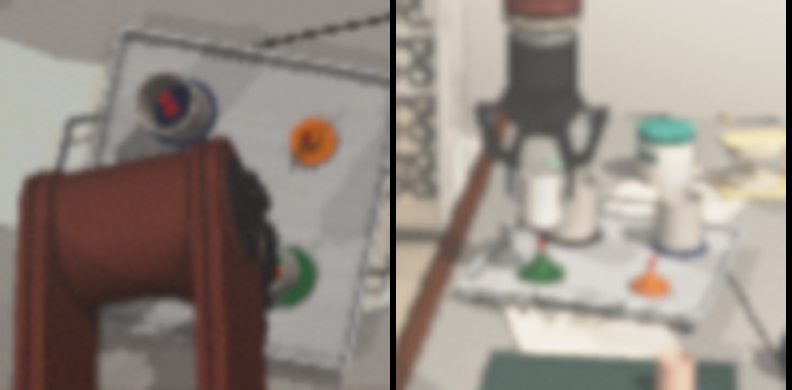

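>>> arm_command(
  targets=[
    {"grip": 1.0,"tx": 0.0,"ty": 0.0,"tz": -0.02,"wx": 0.0,"wy": 0.0,"wz": 0.0},
    {"grip": 1.0,"tx": 0.0,"ty": 0.0,"tz": -0.045,"wx": 0.0,"wy": 0.0,"wz": 0.0},
    {"grip": 1.0,"tx": 0.0,"ty": 0.0,"tz": -0.07,"wx": 0.0,"wy": 0.0,"wz": 0.0},
    {"grip": 1.0,"tx": 0.0,"ty": 0.0,"tz": -0.085,"wx": 0.0,"wy": 0.0,"wz": 0.0},
    {"grip": 1.0,"tx": 0.0,"ty": 0.0,"tz": -0.095,"wx": 0.0,"wy": 0.0,"wz": 0.0},
  ],
  squeeze=40,
)

```text
time: 28.05
ee_pos: [0.4071, 0.1559, 0.045]
tcp_rot: [[1.0, -0.002, -0.001], [-0.002, -1.0, -0.0], [-0.001, 0.0, -1.0]]
ft_force: [-0.1, -0.1, -1.7]
opening: 0.0406
```

>>> arm_command(
  targets=[
    {"grip": 1.0,"tx": 0.0,"ty": 0.0,"tz": -0.004,"wx": 0.0,"wy": 0.0,"wz": 0.0},
    {"grip": 1.0,"tx": 0.0,"ty": 0.0,"tz": -0.008,"wx": 0.0,"wy": 0.0,"wz": 0.0},
    {"grip": 1.0,"tx": 0.0,"ty": 0.0,"tz": -0.011,"wx": 0.0,"wy": 0.0,"wz": 0.0},
  ],
  squeeze=40,
)

```text
time: 28.42
ee_pos: [0.4078, 0.1561, 0.0405]
tcp_rot: [[1.0, -0.002, 0.001], [-0.002, -1.0, 0.0], [0.001, -0.0, -1.0]]
ft_force: [-0.2, -0.4, -0.3]
opening: 0.0404
```

Remaining about 4 mm to the seat.

>>> arm_command(
  targets=[
    {"grip": 1.0,"tx": 0.0,"ty": 0.0,"tz": -0.003,"wx": 0.0,"wy": 0.0,"wz": 0.0},
    {"grip": 1.0,"tx": 0.0,"ty": 0.0,"tz": -0.006,"wx": 0.0,"wy": 0.0,"wz": 0.0},
    {"grip": 1.0,"tx": 0.0,"ty": 0.0,"tz": -0.009,"wx": 0.0,"wy": 0.0,"wz": 0.0},
  ],
  squeeze=40,
)

```text
time: 28.8
ee_pos: [0.4077, 0.1561, 0.0362]
tcp_rot: [[1.0, -0.002, 0.0], [-0.002, -1.0, 0.0], [0.0, -0.0, -1.0]]
ft_force: [-4.4, -0.3, 16.0]
opening: 0.0406
```

>>> arm_command(
  targets=[
    {"grip": 1.0,"tx": -0.001,"ty": 0.0,"tz": 0.0015,"wx": 0.0,"wy": 0.0,"wz": 0.0},
    {"grip": 1.0,"tx": -0.001,"ty": 0.0,"tz": 0.0015,"wx": 0.0,"wy": 0.0,"wz": 0.0},
  ],
  squeeze=40,
)

```text
time: 29.05
ee_pos: [0.407, 0.156, 0.0365]
tcp_rot: [[1.0, -0.002, 0.0], [-0.002, -1.0, 0.0], [0.0, -0.0, -1.0]]
ft_force: [-0.4, -0.8, -1.3]
opening: 0.0406
```

>>> arm_command(
  targets=[
    {"grip": 1.0,"tx": 0.0,"ty": 0.0,"tz": -0.001,"wx": 0.0,"wy": 0.0,"wz": 0.0},
    {"grip": -1.0,"tx": 0.0,"ty": 0.0,"tz": -0.001,"wx": 0.0,"wy": 0.0,"wz": 0.0},
    {"grip": -1.0,"tx": 0.0,"ty": 0.0,"tz": -0.001,"wx": 0.0,"wy": 0.0,"wz": 0.0},
    {"grip": -1.0,"tx": 0.0,"ty": 0.0,"tz": -0.001,"wx": 0.0,"wy": 0.0,"wz": 0.0},
    {"grip": -1.0,"tx": 0.0,"ty": 0.0,"tz": 0.04,"wx": 0.0,"wy": 0.0,"wz": 0.0},
    {"grip": -1.0,"tx": 0.0,"ty": 0.0,"tz": 0.12,"wx": 0.0,"wy": 0.0,"wz": 0.0},
    {"grip": -1.0,"tx": 0.0,"ty": 0.0,"tz": 0.24,"wx": 0.0,"wy": 0.0,"wz": 0.0},
    {"grip": -1.0,"tx": 0.05,"ty": -0.1,"tz": 0.24,"wx": 0.0,"wy": 0.0,"wz": 0.0},
    {"grip": -1.0,"tx": 0.11,"ty": -0.2,"tz": 0.24,"wx": 0.0,"wy": 0.0,"wz": 0.0},
    {"grip": -1.0,"tx": 0.18,"ty": -0.3,"tz": 0.24,"wx": 0.0,"wy": 0.0,"wz": 0.0},
    {"grip": -1.0,"tx": 0.24,"ty": -0.4,"tz": 0.24,"wx": 0.0,"wy": 0.0,"wz": 0.0},
    {"grip": -1.0,"tx": 0.289,"ty": -0.48,"tz": 0.2,"wx": 0.0,"wy": 0.0,"wz": 0.0},
  ],
  squeeze=20,
)

```text
time: 30.55
ee_pos: [0.554, -0.0867, 0.1381]
tcp_rot: [[1.0, -0.003, 0.004], [-0.003, -1.0, -0.001], [0.004, 0.001, -1.0]]
ft_force: [-0.0, 0.3, 1.0]
opening: 0.0854
```

```bash
python3 look.py b5 100,150,90,90 220,130,90,90;  python3 - <<'E'
from m import *
d=dict(np.load('top_b5.npz'));print(fit_fixed(d,.52,.135,.021,.042)[:4])
E
```

```text
t 30.55 ee [ 0.554  -0.0867  0.1381] F [-0.0487  0.33    1.    ] open 0.0854
(array([0.5199, 0.1349]), np.float64(-0.9087228308102535), 'fixedD', array([0.5198, 0.1347]))
```

View pics/b5.png

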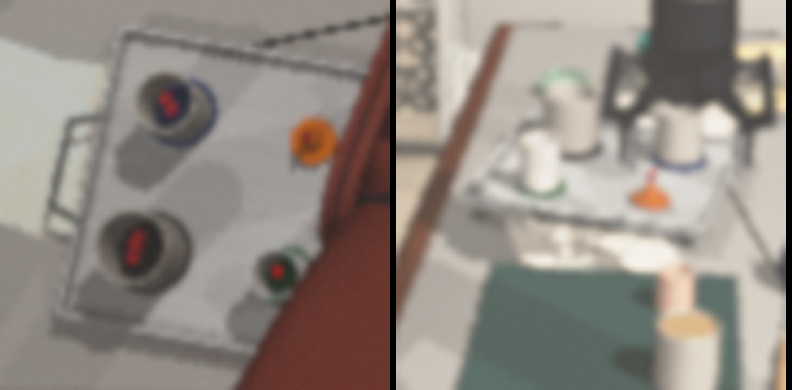

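>>> arm_command(
  targets=[
    {"grip": -1.0,"tx": 0.0,"ty": 0.0,"tz": -0.06,"wx": 0.0,"wy": 0.0,"wz": 0.0},
    {"grip": -1.0,"tx": 0.0,"ty": 0.0,"tz": -0.11,"wx": 0.0,"wy": 0.0,"wz": 0.0},
    {"grip": -1.0,"tx": 0.0,"ty": 0.0,"tz": -0.11,"wx": 0.0,"wy": 0.0,"wz": 0.0},
  ],
  squeeze=20,
)

```text
time: 31.02
ee_pos: [0.5493, -0.0829, 0.0794]
tcp_rot: [[1.0, -0.002, -0.005], [-0.002, -1.0, 0.002], [-0.005, -0.002, -1.0]]
ft_force: [-0.4, 1.0, 0.5]
opening: 0.0856
```

```bash
python3 look.py b6 200,140,80,80 240,140,80,80
```

```text
t 31.02 ee [ 0.5493 -0.0829  0.0794] F [-0.3502  1.0374  0.5019] open 0.0856
```

View pics/b6.png

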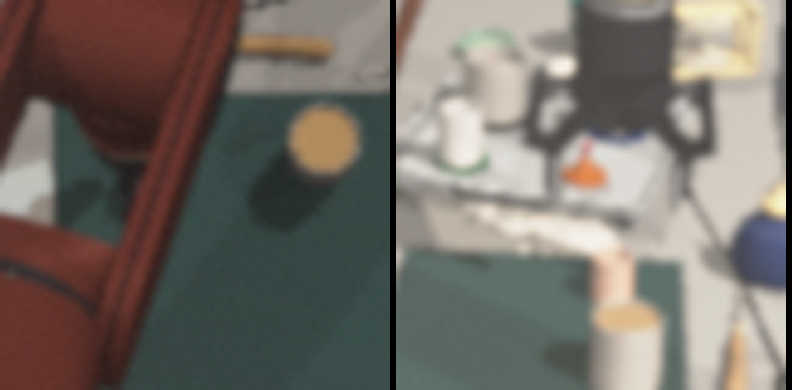

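Fingers straddle the pink ring's column; descend (0.0805 → 0.016) and centre it.

>>> arm_command(
  targets=[
    {"grip": -1.0,"tx": 0.0,"ty": 0.0,"tz": -0.05,"wx": 0.0,"wy": 0.0,"wz": 0.0},
    {"grip": -1.0,"tx": 0.0,"ty": 0.0,"tz": -0.1,"wx": 0.0,"wy": 0.0,"wz": 0.0},
    {"grip": -1.0,"tx": 0.0,"ty": 0.0,"tz": -0.129,"wx": 0.0,"wy": 0.0,"wz": 0.0},
    {"grip": -1.0,"tx": 0.0,"ty": 0.0,"tz": -0.129,"wx": 0.0,"wy": 0.0,"wz": 0.0},
    {"grip": 1.0,"tx": 0.0,"ty": 0.0,"tz": -0.129,"wx": 0.0,"wy": 0.0,"wz": 0.0},
    {"grip": 1.0,"tx": 0.0,"ty": 0.0,"tz": -0.129,"wx": 0.0,"wy": 0.0,"wz": 0.0},
    {"grip": 1.0,"tx": 0.0,"ty": 0.0,"tz": -0.129,"wx": 0.0,"wy": 0.0,"wz": 0.0},
    {"grip": 1.0,"tx": 0.0,"ty": 0.0,"tz": -0.129,"wx": 0.0,"wy": 0.0,"wz": 0.0},
    {"grip": 1.0,"tx": 0.0,"ty": 0.0,"tz": -0.129,"wx": 0.0,"wy": 0.0,"wz": 0.0},
    {"grip": 1.0,"tx": 0.0,"ty": 0.0,"tz": -0.129,"wx": 0.0,"wy": 0.0,"wz": 0.0},
    {"grip": 1.0,"tx": 0.0,"ty": 0.0,"tz": -0.129,"wx": 0.0,"wy": 0.0,"wz": 0.0},
  ],
  squeeze=20,
)

```text
time: 32.5
ee_pos: [0.5521, -0.0842, 0.0177]
tcp_rot: [[1.0, -0.002, 0.001], [-0.002, -1.0, -0.0], [0.001, 0.0, -1.0]]
ft_force: [-1.1, -0.2, 5.6]
opening: 0.0312
```

>>> arm_command(
  targets=[
    {"grip": -1.0,"tx": 0.0,"ty": 0.0,"tz": 0.0,"wx": 0.0,"wy": 0.0,"wz": 0.0},
    {"grip": -1.0,"tx": 0.0,"ty": 0.0,"tz": 0.0,"wx": 0.0,"wy": 0.0,"wz": 0.0},
    {"grip": -1.0,"tx": 0.0,"ty": 0.0,"tz": 0.0,"wx": 0.0,"wy": 0.0,"wz": 0.0},
    {"grip": -1.0,"tx": 0.0,"ty": 0.0,"tz": 0.0,"wx": 0.0,"wy": 0.0,"wz": -0.08},
    {"grip": -1.0,"tx": 0.0,"ty": 0.0,"tz": 0.0,"wx": 0.0,"wy": 0.0,"wz": -0.17},
    {"grip": -1.0,"tx": 0.0,"ty": 0.0,"tz": 0.0,"wx": 0.0,"wy": 0.0,"wz": -0.26},
    {"grip": -1.0,"tx": 0.0,"ty": 0.0,"tz": 0.0,"wx": 0.0,"wy": 0.0,"wz": -0.35},
    {"grip": -1.0,"tx": 0.0,"ty": 0.0,"tz": 0.0,"wx": 0.0,"wy": 0.0,"wz": -0.44},
    {"grip": -1.0,"tx": 0.0,"ty": 0.0,"tz": 0.0,"wx": 0.0,"wy": 0.0,"wz": -0.53},
    {"grip": -1.0,"tx": 0.0,"ty": 0.0,"tz": 0.0,"wx": 0.0,"wy": 0.0,"wz": -0.61},
    {"grip": -1.0,"tx": 0.0,"ty": 0.0,"tz": 0.0,"wx": 0.0,"wy": 0.0,"wz": -0.69},
    {"grip": -1.0,"tx": 0.0,"ty": 0.0,"tz": 0.0,"wx": 0.0,"wy": 0.0,"wz": -0.75},
  ],
  squeeze=20,
)

```text
time: 34.0
ee_pos: [0.5513, -0.0839, 0.0168]
tcp_rot: [[-0.007, -1.0, -0.0], [-1.0, 0.007, 0.0], [-0.0, 0.0, -1.0]]
ft_force: [0.6, 0.2, 0.5]
opening: 0.0854
```

>>> arm_command(
  targets=[
    {"grip": -1.0,"tx": 0.0,"ty": 0.0,"tz": 0.0,"wx": 0.0,"wy": 0.0,"wz": 0.0},
    {"grip": 1.0,"tx": 0.0,"ty": 0.0,"tz": 0.0,"wx": 0.0,"wy": 0.0,"wz": 0.0},
    {"grip": 1.0,"tx": 0.0,"ty": 0.0,"tz": 0.0,"wx": 0.0,"wy": 0.0,"wz": 0.0},
    {"grip": 1.0,"tx": 0.0,"ty": 0.0,"tz": 0.0,"wx": 0.0,"wy": 0.0,"wz": 0.0},
    {"grip": 1.0,"tx": 0.0,"ty": 0.0,"tz": 0.0,"wx": 0.0,"wy": 0.0,"wz": 0.0},
    {"grip": 1.0,"tx": 0.0,"ty": 0.0,"tz": 0.0,"wx": 0.0,"wy": 0.0,"wz": 0.0},
    {"grip": 1.0,"tx": 0.0,"ty": 0.0,"tz": 0.0,"wx": 0.0,"wy": 0.0,"wz": 0.0},
    {"grip": 1.0,"tx": 0.0,"ty": 0.0,"tz": 0.0,"wx": 0.0,"wy": 0.0,"wz": 0.0},
  ],
  squeeze=40,
)

```text
time: 35.0
ee_pos: [0.5516, -0.084, 0.0171]
tcp_rot: [[-0.002, -1.0, 0.0], [-1.0, 0.002, 0.0], [-0.0, -0.0, -1.0]]
ft_force: [0.5, -0.2, 1.7]
opening: 0.0303
```

```bash
python3 look.py b7 200,140,80,80 240,140,80,80
```

```text
t 35.0 ee [ 0.5516 -0.084   0.0171] F [ 0.4731 -0.1956  1.7359] open 0.0303
```

View pics/b7.png

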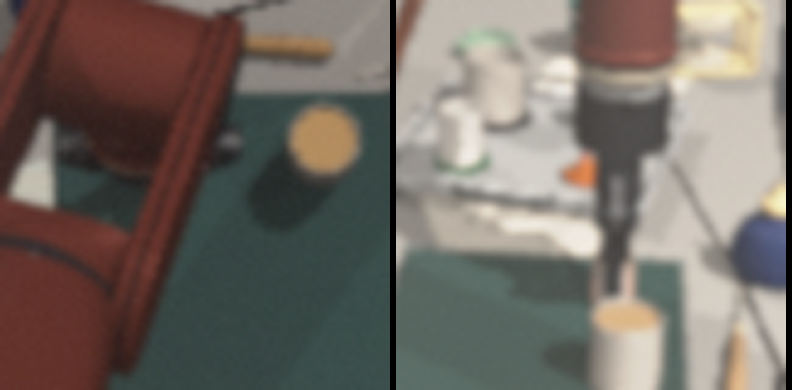

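>>> arm_command(
  targets=[
    {"grip": 1.0,"tx": 0.0,"ty": 0.0,"tz": 0.03,"wx": 0.0,"wy": 0.0,"wz": 0.0},
    {"grip": 1.0,"tx": 0.0,"ty": 0.0,"tz": 0.1,"wx": 0.0,"wy": 0.0,"wz": 0.0},
    {"grip": 1.0,"tx": 0.0,"ty": 0.0,"tz": 0.18,"wx": 0.0,"wy": 0.0,"wz": 0.0},
    {"grip": 1.0,"tx": -0.01,"ty": 0.06,"tz": 0.18,"wx": 0.0,"wy": 0.0,"wz": 0.0},
    {"grip": 1.0,"tx": -0.02,"ty": 0.15,"tz": 0.18,"wx": 0.0,"wy": 0.0,"wz": 0.0},
    {"grip": 1.0,"tx": -0.035,"ty": 0.25,"tz": 0.18,"wx": 0.0,"wy": 0.0,"wz": 0.0},
    {"grip": 1.0,"tx": -0.05,"ty": 0.35,"tz": 0.18,"wx": 0.0,"wy": 0.0,"wz": 0.0},
    {"grip": 1.0,"tx": -0.063,"ty": 0.42,"tz": 0.17,"wx": 0.0,"wy": 0.0,"wz": 0.0},
    {"grip": 1.0,"tx": -0.063,"ty": 0.436,"tz": 0.15,"wx": 0.0,"wy": 0.0,"wz": 0.0},
    {"grip": 1.0,"tx": -0.063,"ty": 0.436,"tz": 0.13,"wx": 0.0,"wy": 0.0,"wz": 0.0},
    {"grip": 1.0,"tx": -0.063,"ty": 0.436,"tz": 0.12,"wx": 0.0,"wy": 0.0,"wz": 0.0},
    {"grip": 1.0,"tx": -0.063,"ty": 0.436,"tz": 0.12,"wx": 0.0,"wy": 0.0,"wz": 0.0},
  ],
  squeeze=40,
)

```text
time: 36.6
ee_pos: [0.5198, 0.1328, 0.0763]
tcp_rot: [[-0.004, -1.0, -0.001], [-1.0, 0.004, -0.0], [0.0, 0.001, -1.0]]
ft_force: [-0.1, 1.3, -0.5]
opening: 0.0304
```

```bash
python3 look.py b8 100,150,90,90 230,110,90,90
```

```text
t 36.6 ee [0.5198 0.1328 0.0763] F [-0.141   1.2968 -0.5024] open 0.0304
```

View pics/b8.png

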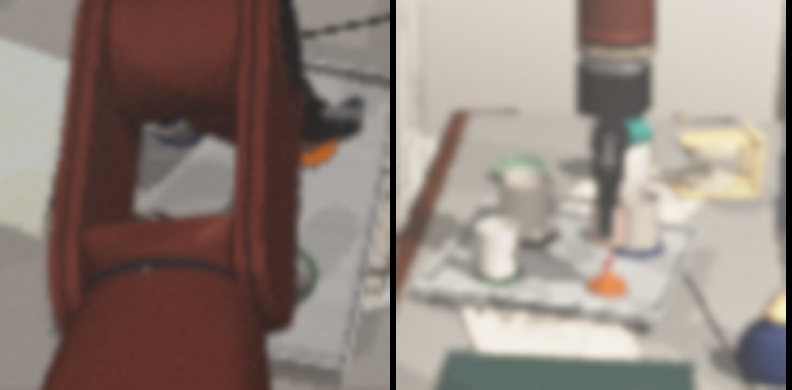

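>>> arm_command(
  targets=[
    {"grip": 1.0,"tx": 0.0,"ty": 0.0,"tz": -0.01,"wx": 0.0,"wy": 0.0,"wz": 0.0},
    {"grip": 1.0,"tx": 0.0,"ty": 0.0,"tz": -0.025,"wx": 0.0,"wy": 0.0,"wz": 0.0},
    {"grip": 1.0,"tx": 0.0,"ty": 0.0,"tz": -0.04,"wx": 0.0,"wy": 0.0,"wz": 0.0},
    {"grip": 1.0,"tx": 0.0,"ty": 0.0,"tz": -0.055,"wx": 0.0,"wy": 0.0,"wz": 0.0},
    {"grip": 1.0,"tx": 0.0,"ty": 0.0,"tz": -0.065,"wx": 0.0,"wy": 0.0,"wz": 0.0},
    {"grip": 1.0,"tx": 0.0,"ty": 0.0,"tz": -0.072,"wx": 0.0,"wy": 0.0,"wz": 0.0},
  ],
  squeeze=40,
)

```text
time: 37.45
ee_pos: [0.5198, 0.134, 0.0406]
tcp_rot: [[-0.002, -1.0, -0.0], [-1.0, 0.002, -0.0], [0.0, 0.0, -1.0]]
ft_force: [0.2, 0.5, -0.8]
opening: 0.0306
```

>>> arm_command(
  targets=[
    {"grip": 1.0,"tx": 0.0,"ty": 0.0,"tz": -0.004,"wx": 0.0,"wy": 0.0,"wz": 0.0},
    {"grip": 1.0,"tx": 0.0,"ty": 0.0,"tz": -0.008,"wx": 0.0,"wy": 0.0,"wz": 0.0},
    {"grip": 1.0,"tx": 0.0,"ty": 0.0,"tz": -0.012,"wx": 0.0,"wy": 0.0,"wz": 0.0},
  ],
  squeeze=40,
)

```text
time: 37.83
ee_pos: [0.5202, 0.134, 0.0351]
tcp_rot: [[-0.002, -1.0, 0.0], [-1.0, 0.002, 0.0], [-0.0, -0.0, -1.0]]
ft_force: [-0.3, 0.0, -1.2]
opening: 0.0304
```

>>> arm_command(
  targets=[
    {"grip": 1.0,"tx": 0.0,"ty": 0.0,"tz": -0.003,"wx": 0.0,"wy": 0.0,"wz": 0.0},
    {"grip": 1.0,"tx": 0.0,"ty": 0.0,"tz": -0.006,"wx": 0.0,"wy": 0.0,"wz": 0.0},
    {"grip": 1.0,"tx": 0.0,"ty": 0.0,"tz": -0.009,"wx": 0.0,"wy": 0.0,"wz": 0.0},
    {"grip": 1.0,"tx": 0.0,"ty": 0.0,"tz": -0.01,"wx": 0.0,"wy": 0.0,"wz": 0.0},
  ],
  squeeze=40,
)

```text
time: 38.33
ee_pos: [0.5206, 0.1342, 0.0304]
tcp_rot: [[-0.002, -1.0, 0.001], [-1.0, 0.002, 0.0], [-0.0, -0.001, -1.0]]
ft_force: [1.2, 0.4, 1.3]
opening: 0.0307
```

>>> arm_command(
  targets=[
    {"grip": 1.0,"tx": 0.0,"ty": 0.0,"tz": -0.001,"wx": 0.0,"wy": 0.0,"wz": 0.0},
    {"grip": 1.0,"tx": 0.0,"ty": 0.0,"tz": -0.002,"wx": 0.0,"wy": 0.0,"wz": 0.0},
  ],
  squeeze=40,
)

```text
time: 38.58
ee_pos: [0.5208, 0.1342, 0.03]
tcp_rot: [[-0.002, -1.0, 0.001], [-1.0, 0.002, 0.0], [-0.0, -0.001, -1.0]]
ft_force: [-0.8, -0.1, 9.2]
opening: 0.0303
```

>>> arm_command(
  targets=[
    {"grip": 1.0,"tx": 0.0,"ty": 0.0,"tz": 0.0005,"wx": 0.0,"wy": 0.0,"wz": 0.0},
    {"grip": -1.0,"tx": 0.0,"ty": 0.0,"tz": 0.001,"wx": 0.0,"wy": 0.0,"wz": 0.0},
    {"grip": -1.0,"tx": 0.0,"ty": 0.0,"tz": 0.001,"wx": 0.0,"wy": 0.0,"wz": 0.0},
    {"grip": -1.0,"tx": 0.0,"ty": 0.0,"tz": 0.001,"wx": 0.0,"wy": 0.0,"wz": 0.0},
    {"grip": -1.0,"tx": 0.0,"ty": 0.0,"tz": 0.001,"wx": 0.0,"wy": 0.0,"wz": 0.0},
    {"grip": -1.0,"tx": 0.0,"ty": 0.0,"tz": 0.04,"wx": 0.0,"wy": 0.0,"wz": 0.0},
    {"grip": -1.0,"tx": 0.0,"ty": 0.0,"tz": 0.12,"wx": 0.0,"wy": 0.0,"wz": 0.0},
    {"grip": -1.0,"tx": 0.0,"ty": 0.0,"tz": 0.24,"wx": 0.0,"wy": 0.0,"wz": 0.0},
    {"grip": -1.0,"tx": -0.08,"ty": -0.12,"tz": 0.3,"wx": 0.0,"wy": 0.0,"wz": 0.0},
    {"grip": -1.0,"tx": -0.15,"ty": -0.24,"tz": 0.35,"wx": 0.0,"wy": 0.0,"wz": 0.0},
    {"grip": -1.0,"tx": -0.2,"ty": -0.36,"tz": 0.35,"wx": 0.0,"wy": 0.0,"wz": 0.0},
    {"grip": -1.0,"tx": -0.2,"ty": -0.48,"tz": 0.35,"wx": 0.0,"wy": 0.0,"wz": 0.0},
  ],
  squeeze=40,
)

```text
time: 40.08
ee_pos: [0.4224, -0.0837, 0.2042]
tcp_rot: [[-0.001, -1.0, 0.002], [-1.0, 0.001, -0.001], [0.001, -0.002, -1.0]]
ft_force: [0.1, 0.1, 0.3]
opening: 0.0856
```

>>> arm_command(
  targets=[
    {"grip": -1.0,"tx": 0.0,"ty": -0.12,"tz": 0.0,"wx": 0.0,"wy": 0.0,"wz": 0.0},
    {"grip": -1.0,"tx": 0.0,"ty": -0.24,"tz": 0.0,"wx": 0.0,"wy": 0.0,"wz": 0.0},
    {"grip": -1.0,"tx": 0.0,"ty": -0.36,"tz": 0.0,"wx": 0.0,"wy": 0.0,"wz": 0.0},
    {"grip": -1.0,"tx": 0.0,"ty": -0.48,"tz": 0.0,"wx": 0.0,"wy": 0.0,"wz": 0.0},
    {"grip": -1.0,"tx": 0.0,"ty": -0.54,"tz": 0.0,"wx": 0.0,"wy": 0.0,"wz": 0.0},
    {"grip": -1.0,"tx": 0.0,"ty": -0.54,"tz": 0.0,"wx": 0.0,"wy": 0.0,"wz": 0.0},
    {"grip": -1.0,"tx": 0.0,"ty": -0.54,"tz": 0.0,"wx": 0.0,"wy": 0.0,"wz": 0.0},
  ],
)

```text
time: 40.95
ee_pos: [0.4231, -0.3518, 0.2028]
tcp_rot: [[-0.002, -1.0, -0.0], [-1.0, 0.002, 0.001], [-0.001, 0.001, -1.0]]
ft_force: [0.2, -0.5, 0.1]
opening: 0.0852
```

```bash
python3 look.py c1 100,150,100,90 220,130,100,110; python3 - <<'E'
from m import *
for t in('top0','top_c1'):
    d=dict(np.load(t+'.npz'))
    print(t,[fit_fixed(d,*g,z,D,bright=-1)[0] for g,z,D in(((.562,-.2112),.063,.052),((.5636,-.334),.058,.042))])
a=dict(np.load('side_c1.npz'))['img'];cv2.imwrite('pics/c2.png',a[...,::-1])
E
```

```text
t 40.95 ee [ 0.4231 -0.3518  0.2028] F [ 0.2316 -0.466   0.1422] open 0.0852
top0 [array([ 0.5617, -0.2121]), array([ 0.5636, -0.3348])]
top_c1 [array([ 0.5618, -0.2122]), array([ 0.5637, -0.3346])]
```

View pics/c1.png

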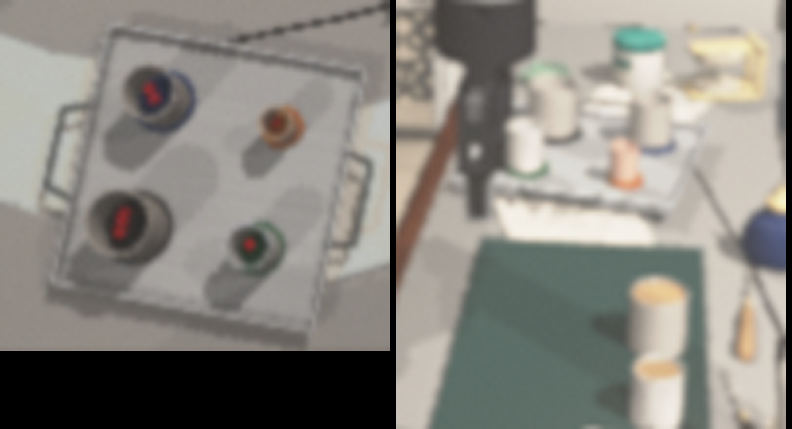

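View pics/c2.png

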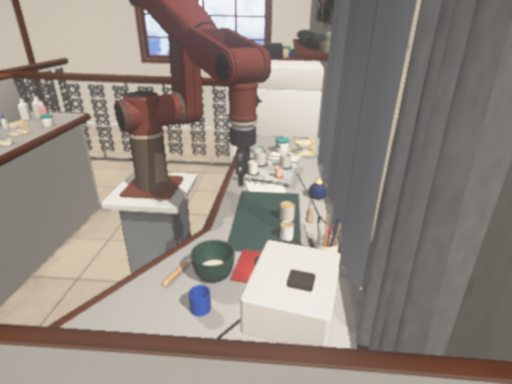

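```bash
python3 -c "
from plant import job_done;print(job_done())"
```

```text
the job is handed in; nothing more can be done
None
```

All four empty rings are on their own formers, in the order 62, 52, 42, 32, and I handed the job in at about 41 s of the 106 s allowed. Each ring was centred in the jaws by two crossed grips, lowered slowly until it met the flange, and only then released.

- **Seating:** each ring stopped within about 0.2 mm of the height worked out for its flange. The highest wrist force I read was about 16 N.
- **Small correction:** ring 62 showed a sideways force of about 7 N when it first touched down. I shifted it about 1 mm and the force fell to about 3 N at the same height. Rings 52 and 42 got a 0.5 mm nudge for the same reason.
- **Final pictures:** all four rings stand upright on their own flanges. The red wax shows inside 62, 52 and 42; in ring 32 it is too small to make out clearly at this resolution.
- **Filled rings:** the 52 and 42 filled rings are in place, with measured shifts of 0.2 mm or less. The gripper is clear of everything.
- **Checks that disagreed:** the side camera put the formers 1–3 mm further in x and 16–20 mm nearer in y than the top camera; the y gap is probably because it sees the flange's lower edge. I relied on the top camera. A circle fit on the placed 62 ring's rim also came out 13 mm too wide, so I did not use it.

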